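Slide the rinse dish to its mat and unhook the blue casting basket into it

TASK

Slide the white rinse dish along the bench, without lifting it, through the gap between the ball vise and the anvil block (touching neither), and bring it to rest squarely and centrally on the green-edged mat. Then lift the blue-handled basket up off its hook under the lamp and set it down gently, flat inside the dish, and let go. Do not touch the lamp, leave the red basket hanging, and leave the jar, the bottle and the hammer where they are.

Things in the scene. Friction and masses are not known exactly. Their poses are not given: they have to be found in the camera images.
- dish: White rectangular open rinse dish, loose, 0.35 to 0.7 kg, 156 mm (its x) by 126 mm (its y), 36 mm tall; vertical walls 8 mm thick that can be pinched from above, floor 8 mm thick, inside 140 by 110 mm. Origin: centre of its underside, z up. It starts to the robot's left, turned up to 0.35 rad.
- mat: Flat green-edged black mat lying on the bench in front of the robot, 190 mm (its x) by 160 mm (its y), so thin that the dish slides over its edge freely. Origin: its centre at bench level. The dish belongs centred on it with its long side along the mat's x axis.
- vise: Fixed ball vise, steel ball on a round black base, greatest radius 55 mm, 104 mm tall with two dark jaws on top. Origin: centre of its base. It bounds the gap on the side away from the robot (+x).
- anvil: Fixed anvil block, steel slab on a wooden foot, 60 mm (world x) by 90 mm (world y), 52 mm tall, never turned. Origin: centre of its underside. It bounds the gap on the robot's side. The clear gap between it and the vise measures 206 to 220 mm along world x; the dish passes it along world y, from left (+y) to right (-y).
- stand: Fixed hook stand: wooden foot 120 (x) by 160 by 12 mm, steel post of radius 8 mm, 263 mm tall, at its origin (underside centre). x axis points away from the robot, roughly. Round arms of radius 4 mm, axis 221 mm up, run along +y and -y and turn up 85 mm from the post; tips end 243 mm up. A basket hangs on each arm.
- hook_left (a point): Resting point on top of the stand's +y arm, 65 mm from the post, 225 mm up.
- hook_right (a point): The same on the -y arm.
- lamp: Fixed slim LED bench lamp over the stand, turned like it, origin on the bench 0 to 10 mm beyond the stand's along x. Light bar: x from -56 to +30 mm, y +-170 mm, underside 408 mm up, top 432 mm; a bracket at y = 0 leads to a column of radius 10 mm at x = +125 mm. A gripper pointing straight down does not fit over the baskets' bars: come from the robot's side (-x), the tool tilted 25 to 40 degrees.
- blue_basket: Perforated steel basket with blue rim and rigid blue handle, 0.17 to 0.35 kg, hanging on either hook arm, x axis along the stand's x, underside 109 mm above the bench; it can swing. Box 110 mm (its x) by 80 mm (its y), 50 mm tall. Handle: legs 8 by 10 mm at x = +-51 mm and a bar along x above. Origin: centre of the underside, z up.
- blue_basket_bar (a point): Middle of the blue basket's handle bar, 120 mm above its underside: bar along the basket's x, 110 mm long, 10 mm wide (y), 8 mm high. Below it the loop is open for 66 mm, down to the rim; the hook arm passes through it.
- red_basket: The same basket with red rim and handle, hanging on the other hook arm. It must stay there.
- jar: Bystander: glass jar with white cap, loose, radius 33 mm, 75 mm tall. Origin: underside centre.
- flask: Bystander: amber glass bottle, loose, radius 28 mm, 110 mm tall. Origin: underside centre.
- hammer: Bystander: hammer lying on the bench, 200 mm long, loose, head to its +x. Origin: at bench level near its middle.
Things that resemble listed ones, but are neither listed nor needed, are in the scene too. Of the things shaped like the dish, the white one is meant.

How it is judged:
By the outcome, as a careful person would: the job done as asked, in the order asked, and still so for the second after the job is handed in, with the robot touching nothing.
It also fails if it takes over 58 s, if anything falls off the work surface, if the arm or the gripper's body presses on something with over 40 N, if the wrist force passes 120 N, or if a joint passes its speed limit or range.

ROBOT

A 7-joint arm with a two-finger parallel gripper is mounted at the origin on the work surface. World frame = base frame: x ahead of the robot, y to its left, z up, the work surface at z = 0. Lengths are in m, angles in rad, forces in N, time in s.
With the tool pointing down it reaches from about 0.35 to 0.9 m from the base axis. Payload 8.1 kg.
Tool frame: the origin (TCP) lies at the very end of the fingers, on their centre line; the grasp point (between the pads) lies arm.grip_point_offset behind it (arm.grip_point_offset is the distance from the TCP to the grasp point, in m); z points along the fingers, y is the line along which they close (so a half turn about z gives the same grasp; the last joint's range is limited). The gripper opens to 92 mm and grips with 3 to 60 N. Pads are 19 mm wide; open, the fingers measure 130 mm over their backs; the gripper's body (75 mm by 190 mm) begins 47 mm behind the grasp point.
Start: joints at [-1.258, 0.434, 0.025, 1.573, -0.012, 1.134, -0.075], TCP at [0.252, 0.572, 0.196] pointing down, gripper open.
Joint ranges: [-2.62, 2.62], [-0.44, 2.09], [-1.27, 1.32], [0.08, 2.57], [-1.32, 4.46], [0.12, 2], [-2.74, 2.74]. Speed limits (rad/s): [2.22, 2.22, 3.01, 3.01, 3.14, 3.14, 3.14].

INTERFACE

Orientations are given as a rotation vector (axis times angle).
In Python, from cell import arm gives the robot as it stands. The module is installed in compiled form; this text tells all that it offers.
- The arm moves only by the shell command python3 -m creep 'ROWS' [OPENING] [FORCE]. ROWS is JSON, a list of rows, each a list of 6 numbers: the shift along the tool's x, y, z scaled (see below), then the turn, a rotation vector about the tool's x, y, z scaled (see below). A call has 1 to 20 rows; each row shifts and turns the commanded pose from where the row before left it, along the tool's axes as they then stand; what a row does not reach is not made up. The controller multiplies each number of a shift by 0.4 m and each number of a turn by 120 degrees. A row lasts 1/12 s, in which the tool goes at most 41.7 mm and 7.16 degrees, less where a joint would pass 70% of its speed; a pose out of reach is approached as far as the arm can. A call with a number of a shift or a turn outside -1 to 1 is refused whole. A call with a gripper value outside its range is refused whole. OPENING is the closure, from -1 (fully open) to 1 (shut), set as the call begins (- or left out, the last holds). The fingers move at their own pace and stop on an object; FORCE is the grip in N (left out, the last holds). Time passes only in rows, so rows that do not move let the fingers close. It gives the time, the measured TCP pose, the force, the opening and the grip force at its end, in the units of the state.
- arm.observe(): the state, without advancing time (a new reading comes with each control period).
- arm.get_image(name): name is "scene" or "top" or "wrist"; returns a dict with "frame" (400x640x3 uint8, red, green, blue), "intrinsics" (3x3 intrinsics, pixels), "rvec" (rotation vector, rad) and "tvec" (3), from world to camera coordinates, as OpenCV has them; the wrist camera has in their place "mount" (4x4, takes a point from camera to tool coordinates, whose origin is the TCP and whose axes are the flange's). Camera axes: x right, y down, z forward; pixel columns grow to the right and rows downward; lengths in m; the calibration is good to about 2 mm. A picture is of the moment at which its call begins: read the wrist's pose just before it. There is no depth.
- arm.sign_off(): hands the job in; it is judged then, once.
The state is a dict: "clock": time; "joints": joint angles; "dq": joint speeds; "joint_efforts": joint torques, N m; "position": TCP position; "ee_rot": TCP orientation; "force": force on the tool from outside, world axes, zero at the start; "ft_torque": the same for the moment, N m; "width": opening from 0.0 (shut) to 1.0 (fully open); "gripper_force": force on a finger pad.
Only numpy, scipy, OpenCV 4.12 (cv2) and the standard library are available. Lean on these libraries where they do the work, as an engineer would, in place of code of your own. Each camera call takes 0.05 s, during which the arm holds its last target. There are 200 camera calls.

## Working session

There is one attempt and no reset: what is moved stays moved. The work goes in short steps, Python scripts to look and compute and a shell command to move; the robot and the scene stay as the last step left them, time stands still between calls to the robot, and variables do not carry over. Pictures are saved under pics/ and viewed, at most 10 in all, crops included, and the job is handed in when it is done.

```bash
mkdir -p pics; python3 - <<'E'
from cell import arm
import cv2,numpy as np,pickle
print(arm.observe(), arm.grip_point_offset)
d={}
for n in("scene","top","wrist"):
    i=arm.get_image(n); d[n]=i; cv2.imwrite(f"pics/{n}0.png",i["frame"][:,:,::-1])
    print(n,{k:np.round(v,4).tolist() for k,v in i.items() if k!="frame"})
pickle.dump(d,open("im0.pkl","wb"))
E
```

```text
{'clock': 0.0, 'joints': array([-1.25758504,  0.43523354,  0.02497206,  1.57412565, -0.01159658,
        1.13399963, -0.07509375]), 'dq': array([-3.17237310e-07, -2.47088113e-04,  2.17538216e-03, -7.10168864e-04,
       -1.28781513e-03, -4.96130694e-04,  2.53732964e-04]), 'joint_efforts': array([-8.89688436e-04, -6.67845368e+01,  9.84138586e-01, -3.14460683e+01,
       -6.07311074e-02,  4.28872823e-02,  9.24079859e-05]), 'position': array([0.25228231, 0.57118705, 0.19502741]), 'ee_rot': array([-6.48515431e-01, -3.07373579e+00,  2.52948852e-03]), 'force': array([-1.02113955,  0.52527076, -0.32136703]), 'ft_torque': array([ 0.03085887, -0.00936884,  0.02209659]), 'gripper_force': 0.0, 'width': 0.9995725377705935} 0.0188
scene {'intrinsics': [[438.2647, 0.0, 320.771], [0.0, 438.2647, 201.9592], [0.0, 0.0, 1.0]], 'rvec': [1.693, 1.9893, -0.6842], 'tvec': [-0.0526, -0.3073, 1.9202]}
top {'intrinsics': [[517.4011, 0.0, 333.3781], [0.0, 517.4011, 213.5313], [0.0, 0.0, 1.0]], 'rvec': [2.1087, -2.1496, 0.1969], 'tvec': [0.127, 0.5377, 1.8765]}
wrist {'intrinsics': [[327.2916, 0.0, 320.9039], [0.0, 327.2916, 199.0753], [0.0, 0.0, 1.0]], 'mount': [[-0.0007, -0.9682, -0.2503, 0.0676], [1.0, -0.0005, -0.0009, 0.0009], [0.0007, -0.2503, 0.9682, -0.1886], [0.0, 0.0, 0.0, 1.0]]}
```

View pics/top0.png

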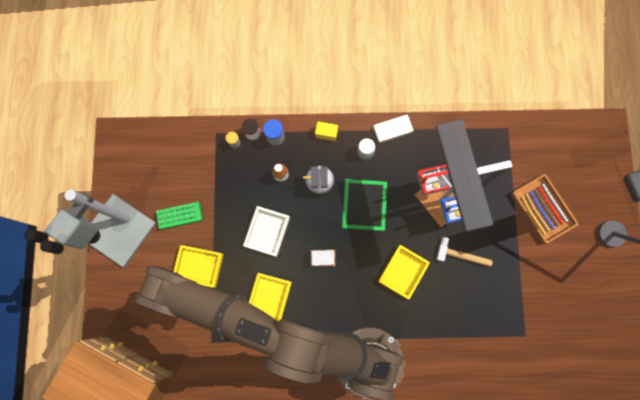

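View pics/scene0.png

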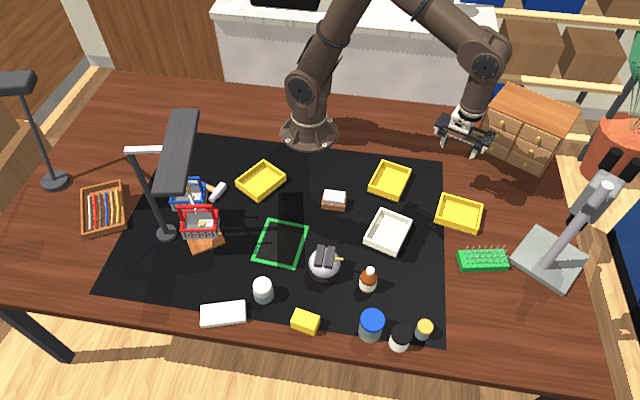

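The top view shows the white dish at (267,231), mat at (365,205), vise at (319,180), and anvil at (323,257). The stand foot is at (437,205), with the red basket at (435,178) and the blue one at (452,207), under the lamp bar (452,125)–(480,225). The scene view confirms this.

```bash
cat > h.py <<'E'
import numpy as np,cv2,pickle
from scipy.spatial.transform import Rotation as R
def cam(i,st=None):
    if "rvec" in i:
        Rw=R.from_rotvec(np.ravel(i["rvec"])).as_matrix(); t=np.ravel(i["tvec"]); return Rw.T,-Rw.T@t
    T=np.eye(4);T[:3,:3]=R.from_rotvec(st["ee_rot"]).as_matrix();T[:3,3]=st["position"]
    M=T@np.array(i["mount"]); return M[:3,:3],M[:3,3]
def ray(i,uv,st=None):
    A,c=cam(i,st); K=i["intrinsics"]; uv=np.atleast_2d(uv).astype(float)
    d=np.c_[uv,np.ones(len(uv))]@np.linalg.inv(K).T@A.T
    return c,d/np.linalg.norm(d,axis=1)[:,None]
def plane(i,uv,z,st=None):
    c,d=ray(i,uv,st); return c+d*((z-c[2])/d[:,2])[:,None]
def proj(i,P,st=None):
    A,c=cam(i,st); q=(np.atleast_2d(P)-c)@A@np.array(i["intrinsics"]).T; return q[:,:2]/q[:,2:]
def tri(i1,u1,i2,u2,s1=None,s2=None):
    c1,d1=ray(i1,u1,s1);c2,d2=ray(i2,u2,s2);d1=d1[0];d2=d2[0]
    s=np.linalg.lstsq(np.c_[d1,-d2],c2-c1,rcond=None)[0]
    a=c1+s[0]*d1;b=c2+s[1]*d2; return (a+b)/2,np.linalg.norm(a-b)
def big(mask,near=None,amin=30):
    n,l,s,c=cv2.connectedComponentsWithStats(mask.astype(np.uint8))
    k=[j for j in range(1,n) if s[j,4]>amin]
    k.sort(key=lambda j:np.hypot(*(c[j]-near)) if near is not None else -s[j,4])
    return (l==k[0]).astype(np.uint8)
def rect(mask):
    cs,_=cv2.findContours(mask,cv2.RETR_EXTERNAL,cv2.CHAIN_APPROX_NONE); c=max(cs,key=cv2.contourArea)[:,0]
    return c
E
python3 - <<'E'
from h import *
d=pickle.load(open("im0.pkl","rb")); t=d["top"]; f=t["frame"]; hsv=cv2.cvtColor(f,cv2.COLOR_RGB2HSV)
print("cams",cam(t)[1],cam(d["scene"])[1])
g=big((hsv[...,0]>45)&(hsv[...,0]<80)&(hsv[...,1]>120)&(hsv[...,2]>80),(365,205))
c=rect(g);P=plane(t,c,0)[:,:2].astype(np.float32)
print("mat",cv2.minAreaRect(P))
w=big((hsv[...,1]<60)&(hsv[...,2]>150),(267,231),200)
c=rect(w)
for z in(0,.036): print("dish",z,cv2.minAreaRect(plane(t,c,z)[:,:2].astype(np.float32)))
for n,uv,z in(("vise",(319,180),.06),("anvil",(323,258),.052),("foot",(437,205),.012),("jar",(367,148),.075),("ham",(444,250),.02),("hamend",(490,262),.01)): print(n,plane(t,uv,z))
cr=cv2.resize(f[110:300,230:495],None,fx=3,fy=3,interpolation=cv2.INTER_CUBIC); cv2.imwrite("pics/crop1.png",cr[:,:,::-1])
E
```

```text
cams [0.19568152 0.12863672 1.94210842] [1.41385566 0.25998853 1.31068279]
mat ((0.5830132961273193, -0.0032498836517333984), (0.16537664830684662, 0.19438935816287994), 85.17623138427734)
dish 0 ((0.4879423975944519, 0.3725926876068115), (0.13534903526306152, 0.16398584842681885), 71.62023162841797)
dish 0.036 ((0.48252493143081665, 0.36807066202163696), (0.1328401118516922, 0.16094616055488586), 71.62023162841797)
vise [[0.66642857 0.16807103 0.06      ]]
anvil [[0.37490095 0.15786517 0.052     ]]
foot [[ 0.57217646 -0.27840735  0.012     ]]
jar [[ 0.78287662 -0.01423144  0.075     ]]
ham [[ 0.39913688 -0.29337726  0.02      ]]
hamend [[ 0.35196557 -0.46486141  0.01      ]]
```

View pics/crop1.png

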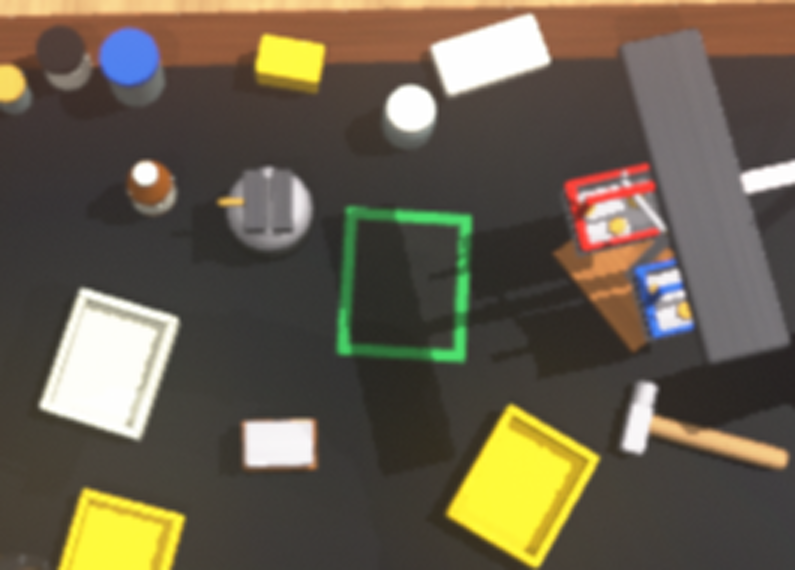

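Mat, vise and anvil all fit the given sizes, and the gap comes out at about 206 mm. I'll move above the dish's +y wall and refine with the wrist camera.

```bash
cat >> h.py <<'E'
def Rdown(yaw,flip=False):
    # tool z down, tool y along (cos,sin) of yaw+90deg (or opposite)
    y=np.array([-np.sin(yaw),np.cos(yaw),0])*(-1 if flip else 1); z=np.array([0,0,-1.]); return np.c_[np.cross(y,z),y,z]
def plan(st,p,Rt):
    # numbers: first turn, then shift in the turned frame (units of the rows), and shift in the present frame
    R0=R.from_rotvec(st["ee_rot"]).as_matrix(); dp=np.array(p)-st["position"]
    turn=R.from_matrix(R0.T@Rt).as_rotvec()/np.radians(120)
    a=Rt.T@dp/.4; b=R0.T@dp/.4
    print("turn",turn.round(4),"rows>=",np.linalg.norm(turn)/.0597,"| shift after turn",a.round(4),"| shift before",b.round(4),"rows>=",np.linalg.norm(a)/.104)
E
python3 - <<'E'
from h import *
from cell import arm
st=arm.observe(); print(R.from_rotvec(st["ee_rot"]).as_matrix().round(3))
yaw=np.radians(-18.4)
for fl in(False,True): plan(st,(.50,.423,.14),Rdown(yaw,fl))
E
```

```text
[[-0.915  0.404 -0.   ]
 [ 0.404  0.915 -0.001]
 [-0.    -0.001 -1.   ]]
turn [-0.0006  0.     -0.0452] rows>= 0.7574634724671723 | shift after turn [-0.7046 -0.1564  0.1381] | shift before [-0.7162 -0.089   0.1383] rows>= 7.065783284778347
turn [1.0000e-04 9.0000e-04 1.4548e+00] rows>= 24.368226403501044 | shift after turn [0.7046 0.1564 0.1381] | shift before [-0.7162 -0.089   0.1383] rows>= 7.065783284778347
```

```bash
python3 -m creep '[[0,0,0,0,0,-0.045],[-0.08,-0.017,0.015,0,0,0],[-0.08,-0.018,0.015,0,0,0],[-0.08,-0.018,0.015,0,0,0],[-0.08,-0.018,0.015,0,0,0],[-0.08,-0.018,0.015,0,0,0],[-0.08,-0.018,0.015,0,0,0],[-0.08,-0.018,0.015,0,0,0],[-0.08,-0.018,0.015,0,0,0],[-0.065,-0.014,0.018,0,0,0],[0,0,0,0,0,0],[0,0,0,0,0,0],[0,0,0,0,0,0]]' -0.2 60
python3 - <<'E'
from h import *
from cell import arm
st=arm.observe(); i=arm.get_image("wrist"); pickle.dump((st,i),open("w1.pkl","wb")); cv2.imwrite("pics/w1.png",i["frame"][:,:,::-1]); print(st["position"],st["ee_rot"],st["width"])
E
```

```text
clock: 1.23
position: [0.4994, 0.4235, 0.1403]
ee_rot: [-0.503, -3.1, -0.0]
force: [0.1, -0.5, 0.6]
width: 0.601
gripper_force: 0.0
[0.4994135  0.42347262 0.14033103] [-5.02500103e-01 -3.10008602e+00 -1.13534271e-05] 0.6013152121504284
```

View pics/w1.png

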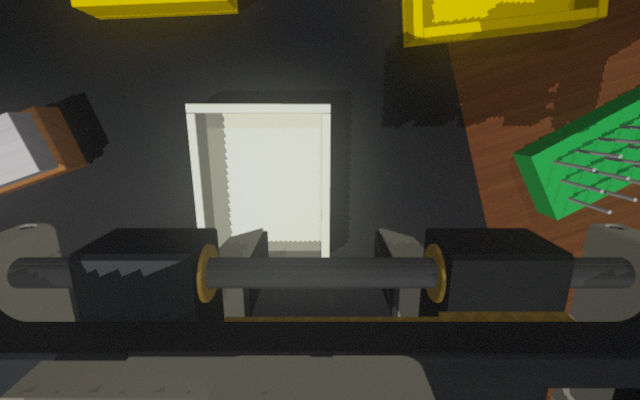

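The dish's robot-side rim runs from (187,105) to (330,105), and its +y wall runs down column ~330 between the fingers. Now fitting the rim edges.

```bash
python3 - <<'E'
from h import *
from cell import arm
st,i=pickle.load(open("w1.pkl","rb")); f=i["frame"].astype(int); g=f.sum(2)
hsv=cv2.cvtColor(i["frame"],cv2.COLOR_RGB2HSV)
m=(hsv[...,1]<60)&(hsv[...,2]>120)
m=big(m,(265,170),3000)
def fit(uv):
    P=plane(i,uv,.036,st)[:,:2]; v=cv2.fitLine(P.astype(np.float32),cv2.DIST_HUBER,0,.001,.001).ravel(); return P,v
rows=range(115,225,5); R_=[(np.where(m[r,:360])[0].max()+.5,r) for r in rows]; L_=[(np.where(m[r,150:])[0].min()+149.5,r) for r in rows]
T_=[(c,np.where(m[:,c])[0].min()-.5) for c in range(195,325,5)]
S={}
for n,x in(("R",R_),("L",L_),("T",T_)):
    P,v=fit(x); S[n]=v; print(n,v.round(4),"yaw",np.degrees(np.arctan2(v[1],v[0])),x[0],x[-1])
def isec(a,b):
    s=np.linalg.solve(np.c_[a[:2],-b[:2]],b[2:]-a[2:]); return a[2:]+s[0]*a[:2]
cR=isec(S["R"],S["T"]);cL=isec(S["L"],S["T"]);print("corners",cR,cL,np.linalg.norm(cR-cL))
yv=(cR-cL)/np.linalg.norm(cR-cL); xv=np.array([yv[1],-yv[0]]); yaw=np.arctan2(xv[1],xv[0]); ctr=(cR+cL)/2+.078*xv
wall=ctr+.059*yv; print("yaw",np.degrees(yaw),"ctr",ctr,"wall",wall)
plan(st,[*wall,.013],Rdown(yaw))
E
```

```text
R [ 0.9468 -0.3217  0.4853  0.4377] yaw -18.767536 (np.float64(330.5), 115) (np.float64(329.5), 220)
L [ 0.9475 -0.3198  0.4462  0.3179] yaw -18.65374 (np.float64(185.5), 115) (np.float64(195.5), 220)
T [0.3258 0.9454 0.4071 0.3912] yaw 70.98622 (195, np.float64(102.5)) (320, np.float64(103.5))
corners [0.42961514 0.45661035] [0.38853332 0.33739316] 0.126097
yaw -19.013767 ctr [0.4828186  0.37158972] wall [0.5020405 0.4273707]
turn [-0.0001 -0.0005  0.005 ] rows>= 0.08410069913217086 | shift after turn [-0.003   0.0114  0.3183] | shift before [-0.0035  0.0114  0.3183] rows>= 3.0629271233753164
```

Width 126.1 mm against the given 126 mm, so the fit is good. Descend and pinch.

```bash
python3 -m creep '[[-0.003,0.0114,0,0,0,0.003],[0,0,0.08,0,0,0],[0,0,0.08,0,0,0],[0,0,0.07,0,0,0],[0,0,0.05,0,0,0],[0,0,0.028,0,0,0],[0,0,0.01,0,0,0],[0,0,0,0,0,0],[0,0,0,0,0,0]]' -0.2 60; python3 -m creep '[[0,0,0,0,0,0],[0,0,0,0,0,0],[0,0,0,0,0,0],[0,0,0,0,0,0],[0,0,0,0,0,0],[0,0,0,0,0,0],[0,0,0,0,0,0],[0,0,0,0,0,0]]' 1 60
python3 - <<'E'
from h import *
from cell import arm
st=arm.observe(); print(st["position"],st["width"]*92,st["gripper_force"])
# dish yaw assumed = tool; waypoints of the wall pinch: yaw 0 at gap entry, then exit, then mat
Rm=R.from_rotvec(st["ee_rot"]).as_matrix(); print(np.degrees(np.arctan2(Rm[1,0],Rm[0,0])))
yaw=0; 
plan(st,(.508,.40+.0,.013),Rdown(0))
E
```

```text
clock: 2.03
position: [0.5032, 0.428, 0.0147]
ee_rot: [0.512, 3.099, 0.002]
force: [0.8, 0.0, 0.3]
width: 0.599
gripper_force: 0.0
clock: 2.7
position: [0.5027, 0.4269, 0.0134]
ee_rot: [-0.513, -3.099, 0.0]
force: [-0.5, 0.5, 0.1]
width: 0.072
gripper_force: 0.0
[0.50273366 0.42692619 0.0134076 ] 6.6497693284059345 0.0
161.20848269731937
turn [-0.     -0.     -0.1566] rows>= 2.6230482348440725 | shift after turn [-0.0132 -0.0673  0.001 ] | shift before [-0.0341 -0.0595  0.001 ] rows>= 0.6596006947141858
```

```bash
python3 -m creep '[[0,0,0,0,0,0],[0,0,0,0,0,0],[0,0,0,0,0,0]]' 1 60
python3 - <<'E'
from h import *
from cell import arm
i=arm.get_image("scene"); j=arm.get_image("wrist")
a=cv2.resize(i["frame"][100:300,320:520],(600,600),interpolation=cv2.INTER_CUBIC); cv2.imwrite("pics/s2.png",a[:,:,::-1])
E
```

```text
clock: 2.95
position: [0.5028, 0.427, 0.0134]
ee_rot: [0.513, 3.099, 0.0]
force: [-0.2, -0.9, 0.5]
width: 0.004
gripper_force: 0.0
```

View pics/s2.png

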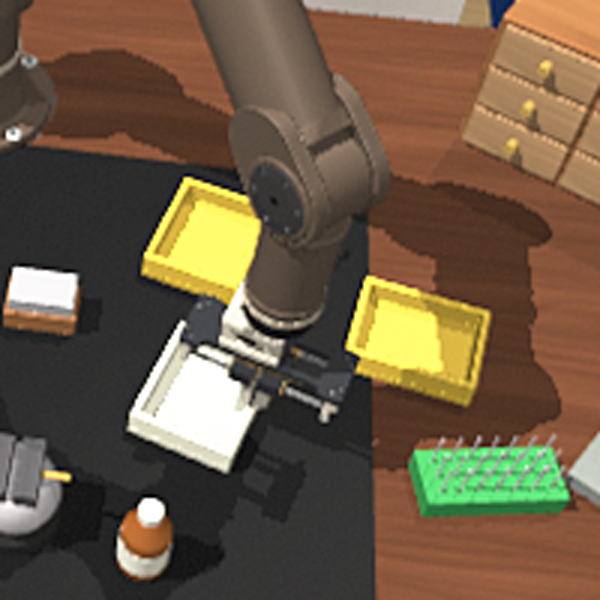

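The hand is on the dish's +y side at (250,395), but the fingers report shut and empty. Checking with the wrist camera.

```bash
python3 - <<'E'
from h import *
from cell import arm
st=arm.observe(); i=arm.get_image("wrist"); pickle.dump((st,i),open("w2.pkl","wb")); cv2.imwrite("pics/w2.png",i["frame"][:,:,::-1]); print(st)
t=arm.get_image("top");f=t["frame"];hsv=cv2.cvtColor(f,cv2.COLOR_RGB2HSV)
w=big((hsv[...,1]<60)&(hsv[...,2]>150),(267,231),200);print(cv2.minAreaRect(plane(t,rect(w),.036)[:,:2].astype(np.float32)))
E
```

```text
{'clock': 3.05, 'joints': array([-0.81556203,  0.67101045,  0.0471211 ,  1.66044467, -0.04041546,
        0.8110447 ,  0.49207552]), 'dq': array([-0.0003292 , -0.00099466,  0.00071207,  0.00046456, -0.00072882,
        0.0006331 ,  0.00068154]), 'joint_efforts': array([ 1.10821016e-03, -7.72032452e+01,  1.94377720e+00, -2.51174140e+01,
       -2.70548364e-02,  7.38064433e-02, -1.00668453e-05]), 'position': array([0.50275369, 0.42696423, 0.01344087]), 'ee_rot': array([5.12782605e-01, 3.09944077e+00, 5.78621427e-05]), 'force': array([ 0.65174585, -0.41257293,  0.0394557 ]), 'ft_torque': array([-0.01518285,  0.02518899, -0.01585989]), 'gripper_force': 0.0, 'width': 0.004401753266678946}
((0.5428022742271423, 0.33908969163894653), (0.14227396249771118, 0.061554793268442154), 51.1226692199707)
```

View pics/w2.png

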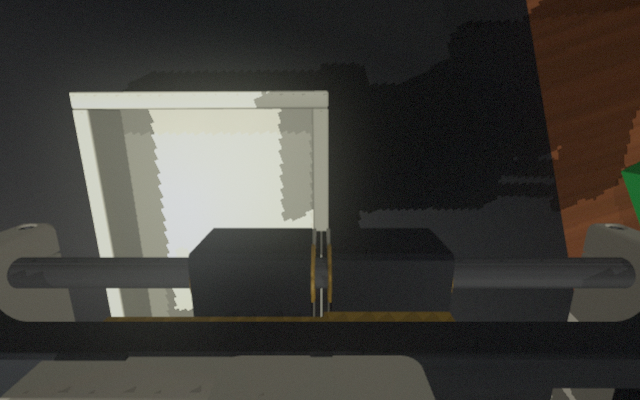

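The wall (columns 313–329) runs straight into the closed fingers at column 321, yet the reading says shut with no force. A small tug will show whether it is held.

```bash
python3 -m creep '[[0,-0.01,0,0,0,0],[0,-0.01,0,0,0,0],[0,-0.01,0,0,0,0],[0,0,0,0,0,0],[0,0,0,0,0,0]]'
python3 - <<'E'
from h import *
from cell import arm
st=arm.observe(); i=arm.get_image("wrist")
hsv=cv2.cvtColor(i["frame"],cv2.COLOR_RGB2HSV); m=(hsv[...,1]<60)&(hsv[...,2]>120)
_,o=pickle.load(open("w2.pkl","rb")); h2=cv2.cvtColor(o["frame"],cv2.COLOR_RGB2HSV); m2=(h2[...,1]<60)&(h2[...,2]>120)
for q in(m2,m):
  for r in(120,150,200):
    x=np.where(q[r,:400])[0]; print(r,x.min(),x.max())
print(st["force"],st["width"],st["gripper_force"])
E
```

```text
clock: 3.57
position: [0.4989, 0.4151, 0.0135]
ee_rot: [0.514, 3.099, -0.0]
force: [0.3, 0.2, 0.1]
width: 0.004
gripper_force: 0.0
120 74 327
150 80 327
200 89 327
120 99 352
150 104 351
200 113 350
[0.28107718 0.20250505 0.13355917] 0.0037428756560319424 0.0
```

```bash
python3 - <<'E'
from h import *
d=pickle.load(open("im0.pkl","rb")); s=d["scene"]
for P in((.5028,.427,.0134),(.5028,.427,.036),(.5028,.427,.06),(.502,.4274,.036),(.4296,.4566,.036),(.3885,.3374,.036),(.577,.406,.036)):
    u=proj(s,P)[0]; print(P,u.round(1),"crop",((u-[320,100])*3).round(0))
E
```

```text
(0.5028, 0.427, 0.0134) [402.4 237.7] crop [247. 413.]
(0.5028, 0.427, 0.036) [403.5 234.1] crop [250. 402.]
(0.5028, 0.427, 0.06) [404.6 230.2] crop [254. 391.]
(0.502, 0.4274, 0.036) [403.6 233.9] crop [251. 402.]
(0.4296, 0.4566, 0.036) [412.5 218.7] crop [277. 356.]
(0.3885, 0.3374, 0.036) [380.4 205.6] crop [181. 317.]
(0.577, 0.406, 0.036) [396.4 251. ] crop [229. 453.]
```

```bash
python3 - <<'E'
from h import *
from cell import arm
st=arm.observe(); i=arm.get_image("scene"); print(proj(i,st["position"]))
a=cv2.resize(i["frame"][190:265,355:455],(800,600),interpolation=cv2.INTER_CUBIC); cv2.imwrite("pics/s3.png",a[:,:,::-1])
E
```

```text
[[399.26103677 236.34312091]]
```

View pics/s3.png

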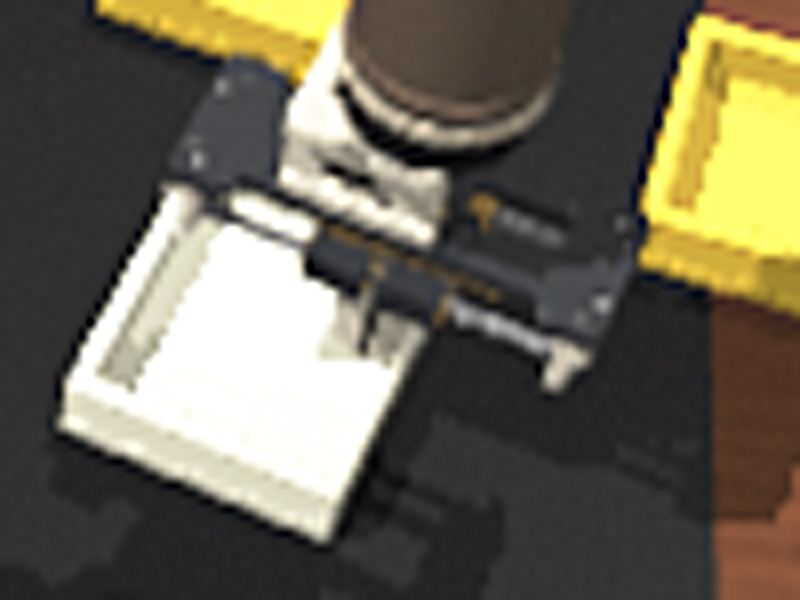

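The shut fingers' tips show at crop (367,355), about 2–3 px above the predicted TCP, so they may sit higher than reported. Probing gently downward for the dish floor.

```bash
python3 -m creep '[[0,0,0.008,0,0,0],[0,0,0.004,0,0,0],[0,0,0,0,0,0],[0,0,0,0,0,0]]'; python3 -m creep '[[0,0,0.008,0,0,0],[0,0,0,0,0,0],[0,0,0,0,0,0]]'
```

```text
clock: 4.0
position: [0.4987, 0.4156, 0.0083]
ee_rot: [-0.513, -3.099, 0.001]
force: [0.4, -0.7, -0.2]
width: 0.002
gripper_force: 0.0
clock: 4.25
position: [0.4987, 0.4155, 0.0052]
ee_rot: [-0.513, -3.099, 0.001]
force: [-0.5, 0.1, -0.2]
width: 0.003
gripper_force: 0.0
```

```bash
for k in 1; do python3 -m creep '[[0,0,0.01,0,0,0],[0,0,0,0,0,0],[0,0,0,0,0,0]]'; done;  python3 -m creep '[[0,0,0.01,0,0,0],[0,0,0,0,0,0],[0,0,0,0,0,0]]'
```

```text
clock: 4.5
position: [0.4988, 0.4154, 0.0012]
ee_rot: [-0.513, -3.099, 0.0]
force: [0.3, -0.9, 0.1]
width: 0.004
gripper_force: 0.0
clock: 4.75
position: [0.4991, 0.416, 0.0002]
ee_rot: [0.513, 3.099, 0.002]
force: [-7.8, -6.1, 27.0]
width: 0.005
gripper_force: 12.2
```

Contact at nominal z≈0.001 can't be the dish floor. In w1 the fingertip corners at (267,229) and (375,229) also put the real tips about 30–35 mm short of the reported TCP. So the shut fingers are standing on the rim. I'll raise, open, re-measure and go deeper.

```bash
python3 -m creep '[[0,0,-0.05,0,0,0],[0,0,-0.1,0,0,0],[0,0.03,-0.1,0,0,0],[0,0,-0.05,0,0,0],[0,0,0,0,0,0],[0,0,0,0,0,0],[0,0,0,0,0,0],[0,0,0,0,0,0]]' -0.2 60
cat >> h.py <<'E'
def isec(a,b):
    s=np.linalg.solve(np.c_[a[:2],-b[:2]],b[2:]-a[2:]); return a[2:]+s[0]*a[:2]
def dish(i,st,near=(265,170),rows=None):
    hsv=cv2.cvtColor(i["frame"],cv2.COLOR_RGB2HSV); m=big((hsv[...,1]<60)&(hsv[...,2]>120),near,3000); m[226:]=0
    xs=np.where(m.any(0))[0]; top=[(c,np.where(m[:,c])[0].min()-.5) for c in range(xs.min()+25,xs.max()-20,5)]
    r0=int(max(t[1] for t in top))+10; rows=range(r0,224,4)
    Rr=[(np.where(m[r,:400])[0].max()+.5,r) for r in rows]; Ll=[(np.where(m[r])[0].min()-.5,r) for r in rows]
    F=lambda x: cv2.fitLine(plane(i,x,.036,st)[:,:2].astype(np.float32),cv2.DIST_HUBER,0,.001,.001).ravel()
    r,l,t=F(Rr),F(Ll),F(top); cR,cL=isec(r,t),isec(l,t); yv=(cR-cL)/np.linalg.norm(cR-cL); xv=np.array([yv[1],-yv[0]])
    yaw=np.arctan2(xv[1],xv[0]); ctr=(cR+cL)/2+.078*xv
    print("dish w",np.linalg.norm(cR-cL).round(4),"yaw",np.degrees(yaw).round(2),"sides",[np.degrees(np.arctan(q[1]/q[0])).round(2) for q in(r,l)],"ctr",ctr.round(4),"wall",(ctr+.059*yv).round(4)); return yaw,ctr,ctr+.059*yv
E
python3 - <<'E'
from h import *
from cell import arm
st=arm.observe(); i=arm.get_image("wrist"); pickle.dump((st,i),open("w4.pkl","wb"))
yaw,c,w=dish(i,st); plan(st,[*w,-.021],Rdown(yaw))
for z in(0,-.03,-.035):
    print(z,[ (lambda q:(np.array(i["intrinsics"])@q/q[2])[:2].round(1))(np.linalg.inv(i["mount"])[:3]@np.array([.0095,s*st["width"]*.046,z,1])) for s in(-1,1)])
E
```

```text
clock: 5.42
position: [0.5019, 0.426, 0.1158]
ee_rot: [-0.513, -3.098, 0.003]
force: [1.1, -1.1, -0.3]
width: 0.537
gripper_force: 0.0
dish w 0.1263 yaw -18.84 sides [np.float32(-18.54), np.float32(-18.55)] ctr [0.4831 0.3718] wall [0.5022 0.4276]
turn [-0.0012 -0.0006  0.0004] rows>= 0.02242461136115671 | shift after turn [0.0007 0.0039 0.3419] | shift before [3.000e-04 4.700e-03 3.419e-01] rows>= 3.288152691916786
0 [array([278.6, 214. ]), array([360.6, 214. ])]
-0.03 [array([271.2, 231.2]), array([367.4, 231.2])]
-0.035 [array([269.8, 234.7]), array([368.8, 234.7])]
```

```bash
python3 -m creep '[[0,0.004,0.08,0,0,0],[0,0,0.08,0,0,0],[0,0,0.07,0,0,0],[0,0,0.05,0,0,0],[0,0,0,0,0,0],[0,0,0,0,0,0]]' -0.2; python3 -m creep '[[0,0,0.02,0,0,0],[0,0,0.02,0,0,0],[0,0,0.016,0,0,0],[0,0,0,0,0,0],[0,0,0,0,0,0]]'
```

```text
clock: 5.97
position: [0.5022, 0.4274, 0.0038]
ee_rot: [-0.512, -3.097, 0.005]
force: [-0.5, 0.1, 0.6]
width: 0.602
gripper_force: 0.0
clock: 6.38
position: [0.5031, 0.4283, -0.0172]
ee_rot: [-0.513, -3.099, 0.0]
force: [-0.2, -0.0, 0.5]
width: 0.597
gripper_force: 0.0
```

```bash
python3 -m creep '[[0,0,0,0,0,0],[0,0,0,0,0,0],[0,0,0,0,0,0],[0,0,0,0,0,0],[0,0,0,0,0,0],[0,0,0,0,0,0],[0,0,0,0,0,0],[0,0,0,0,0,0],[0,0,0,0,0,0]]' 1 50
```

```text
clock: 7.13
position: [0.5031, 0.4278, -0.0171]
ee_rot: [-0.513, -3.099, 0.002]
force: [-1.5, -3.3, 2.3]
width: 0.082
gripper_force: 50.0
```

Held now: 7.5 mm opening at 50 N. Turning the dish square and sliding it towards the gap.

```bash
python3 -m creep '[[0,0,0,0,0,-0.02],[0,0,0,0,0,-0.026],[0,0,0,0,0,-0.026],[0,0,0,0,0,-0.026],[0,0,0,0,0,-0.026],[0,0,0,0,0,-0.026],[-0.004,-0.01,0,0,0,-0.006],[-0.004,-0.02,0,0,0,0],[-0.004,-0.025,0,0,0,0],[0,-0.02,0,0,0,0],[0,0,0,0,0,0],[0,0,0,0,0,0],[0,0,0,0,0,0]]'
python3 - <<'E'
from h import *
from cell import arm
st=arm.observe(); i=arm.get_image("wrist"); t=arm.get_image("top"); pickle.dump((st,i,t),open("w5.pkl","wb")); cv2.imwrite("pics/w5.png",i["frame"][:,:,::-1])
Rm=R.from_rotvec(st["ee_rot"]).as_matrix(); print("tool yaw",np.degrees(np.arctan2(-Rm[1,0],-Rm[0,0])),st["position"],st["width"])
dish(i,st,(220,170))
hsv=cv2.cvtColor(t["frame"],cv2.COLOR_RGB2HSV); w=big((hsv[...,1]<50)&(hsv[...,2]>140),(323,258),60)
P=plane(t,rect(w),.052); print("anvil",P.min(0),P.max(0),w.sum())
E
```

```text
clock: 8.22
position: [0.5086, 0.3965, -0.0171]
ee_rot: [0.005, 3.141, -0.003]
force: [-0.1, -3.5, 1.6]
width: 0.084
gripper_force: 50.0
tool yaw -0.1677782052399813 [ 0.50859676  0.39654413 -0.0170966 ] 0.0839333216959789
dish w 0.1255 yaw -0.22 sides [np.float32(-0.36), np.float32(-0.15)] ctr [0.5077 0.3386] wall [0.508  0.3976]
anvil [0.35229697 0.12081896 0.052     ] [0.40445718 0.17216576 0.052     ] 160
```

View pics/w5.png

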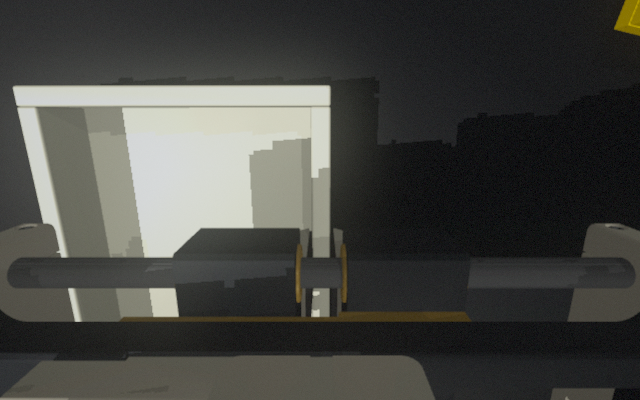

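The dish is pinched at column 321, square (yaw −0.2°), centre (0.508, 0.339). Sliding through the gap at x≈0.512.

```bash
python3 -m creep '[[-0.003,-0.015,0,0,0,0],[-0.003,-0.03,0,0,0,0],[-0.004,-0.03,0,0,0,0],[0,-0.03,0,0,0,0],[0,-0.03,0,0,0,0],[0,-0.03,0,0,0,0],[0,-0.03,0,0,0,0],[0,-0.03,0,0,0,0],[0,-0.03,0,0,0,0],[0,-0.03,0,0,0,0],[0,-0.02,0,0,0,0],[0,0,0,0,0,0]]'
python3 - <<'E'
from h import *
from cell import arm
st=arm.observe(); i=arm.get_image("wrist"); print(st["position"]); dish(i,st,(220,170))
hsv=cv2.cvtColor(i["frame"],cv2.COLOR_RGB2HSV)
t=arm.get_image("scene"); pickle.dump((st,i,t),open("w6.pkl","wb"))
# anvil edge toward dish in the wrist view: lowest rows of light/brown things above the dish, left half
for c in range(20,330,30):
    col=hsv[:90,c]; print(c,[tuple(int(v) for v in col[r]) for r in(5,25,45,65)])
E
```

```text
clock: 9.32
position: [0.512, 0.2729, -0.0171]
ee_rot: [-0.006, -3.141, 0.004]
force: [-0.8, -3.1, -1.0]
width: 0.083
gripper_force: 50.0
[ 0.51198808  0.27292953 -0.01712704]
dish w 0.1255 yaw -0.28 sides [np.float32(-0.5), np.float32(-0.2)] ctr [0.5111 0.2151] wall [0.5114 0.2741]
20 [(165, 5, 94), (14, 150, 80), (120, 8, 33), (24, 29, 44)]
50 [(0, 3, 92), (14, 152, 82), (21, 41, 44), (30, 11, 46)]
80 [(12, 14, 94), (13, 149, 82), (23, 22, 46), (30, 5, 52)]
110 [(14, 28, 102), (13, 161, 79), (10, 16, 47), (0, 5, 51)]
140 [(15, 161, 157), (14, 141, 83), (25, 36, 43), (60, 18, 58)]
170 [(14, 160, 67), (15, 149, 70), (30, 6, 42), (30, 18, 56)]
200 [(0, 20, 26), (150, 9, 29), (30, 5, 48), (30, 13, 57)]
230 [(167, 69, 26), (105, 13, 39), (60, 16, 48), (30, 18, 56)]
260 [(120, 23, 33), (165, 14, 37), (60, 15, 50), (53, 17, 61)]
290 [(90, 8, 34), (120, 15, 34), (30, 6, 46), (45, 9, 55)]
320 [(110, 23, 34), (90, 15, 33), (30, 7, 39), (38, 20, 50)]
```

```bash
python3 - <<'E'
from h import *
st,i,t=pickle.load(open("w6.pkl","rb"))
hsv=cv2.cvtColor(i["frame"],cv2.COLOR_RGB2HSV); b=(hsv[...,1]>100)&(hsv[...,2]>55); b[80:]=0
uv=[(c,np.where(b[:,c])[0].max()+.5) for c in range(20,150,15)]; print(uv[0],uv[-1]); print(plane(i,uv,0,st)[:,:2].round(4).tolist())
E
```

```text
(20, np.float64(35.5)) (140, np.float64(35.5))
[[0.4073, 0.1298], [0.4074, 0.137], [0.4074, 0.1442], [0.4074, 0.1514], [0.4075, 0.1586], [0.4075, 0.1659], [0.4076, 0.1731], [0.4076, 0.1803], [0.4076, 0.1875]]
```

Anvil edge at x=0.4075, so each side has at least 24 mm clear. Continuing.

```bash
python3 -m creep '[[0,-0.02,0,0,0,0],[0,-0.03,0,0,0,0],[0,-0.03,0,0,0,0],[0,-0.03,0,0,0,0],[0,-0.03,0,0,0,0],[0,-0.03,0,0,0,0],[0,-0.03,0,0,0,0],[0,-0.03,0,0,0,0],[0,-0.03,0,0,0,0],[0,-0.03,0,0,0,0],[0,-0.03,0,0,0,0],[0,-0.03,0,0,0,0],[0,-0.03,0,0,0,0],[0,-0.03,0,0,0,0],[0,-0.02,0,0,0,0],[0,0,0,0,0,0]]'
python3 - <<'E'
from h import *
from cell import arm
st=arm.observe(); i=arm.get_image("wrist"); print(st["position"]); yaw,c,w=dish(i,st,(220,170))
t=arm.get_image("top"); hsv=cv2.cvtColor(t["frame"],cv2.COLOR_RGB2HSV)
# mat in first top image: outer and inner contours
t0=pickle.load(open("im0.pkl","rb"))["top"]; hs=cv2.cvtColor(t0["frame"],cv2.COLOR_RGB2HSV)
g=big((hs[...,0]>45)&(hs[...,0]<80)&(hs[...,1]>120)&(hs[...,2]>80),(365,205))
cs,_=cv2.findContours(g,cv2.RETR_CCOMP,cv2.CHAIN_APPROX_NONE)
for q in cs:
    if len(q)>60: print("mat",cv2.minAreaRect(plane(t0,q[:,0],0)[:,:2].astype(np.float32)))
ys,xs=np.nonzero(g); print(plane(t0,np.c_[xs,ys],0).mean(0))
E
```

```text
clock: 10.75
position: [0.5115, 0.1012, -0.0171]
ee_rot: [-0.006, -3.141, 0.003]
force: [-0.3, -2.4, -3.3]
width: 0.084
gripper_force: 50.0
[ 0.51153739  0.10120411 -0.01714972]
dish w 0.1268 yaw 3.5 sides [np.float32(-1.19), np.float32(-0.13)] ctr [0.5086 0.0491] wall [0.505 0.108]
mat ((0.5830132961273193, -0.0032498836517333984), (0.16537664830684662, 0.19438935816287994), 85.17623138427734)
mat ((0.5831533074378967, -0.003331422805786133), (0.14045101404190063, 0.1720583140850067), 85.67960357666016)
[ 0.5809089  -0.00552706  0.        ]
```

```bash
python3 - <<'E'
from h import *
from cell import arm
st=arm.observe(); plan(st,(.5876+.0005,.0543,-.0171),Rdown(np.radians(-4.6)))
E
```

```text
turn [-0.0003 -0.0002  0.0371] rows>= 0.6221566204590481 | shift after turn [-2.008e-01 -1.071e-01 -2.000e-04] | shift before [-0.1919 -0.1224 -0.0002] rows>= 2.1881701749420315
```

```bash
python3 -m creep '[[0,-0.02,0,0,0,0],[-0.01,-0.03,0,0,0,0],[-0.02,-0.02,0,0,0,0.006],[-0.03,-0.02,0,0,0,0.01],[-0.03,-0.018,0,0,0,0.01],[-0.03,0,0,0,0,0.011],[-0.03,0,0,0,0,0],[-0.03,0,0,0,0,0],[-0.02,0,0,0,0,0],[0,0,0,0,0,0],[0,0,0,0,0,0]]'
python3 - <<'E'
from h import *
from cell import arm
st=arm.observe(); i=arm.get_image("wrist"); pickle.dump((st,i),open("w7.pkl","wb")); cv2.imwrite("pics/w7.png",i["frame"][:,:,::-1])
plan(st,(.5876+.0005,.0543,-.0171),Rdown(np.radians(-4.6)))
E
```

```text
clock: 11.77
position: [0.5898, 0.057, -0.0171]
ee_rot: [-0.122, -3.137, 0.002]
force: [-7.5, -1.1, 5.6]
width: 0.085
gripper_force: 50.0
turn [-0.0005 -0.0013  0.0013] rows>= 0.0314460286898416 | shift after turn [ 0.0038 -0.007  -0.0001] | shift before [ 0.0038 -0.007  -0.0001] rows>= 0.07650660753327675
```

View pics/w7.png

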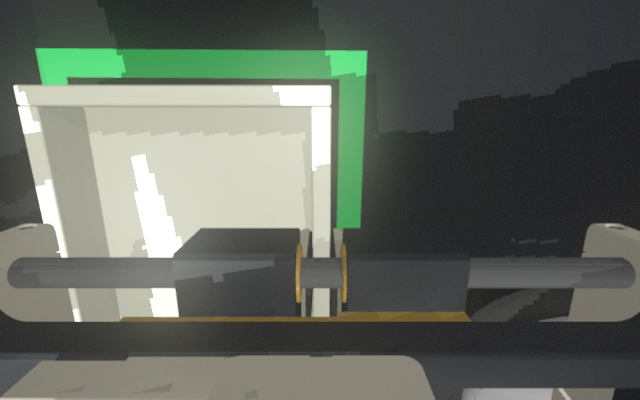

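The dish is on the mat: the mat's outer corners show at (38,50) and (367,52), the dish rim at (17,88)–(330,88). Measuring the mat from this view.

```bash
cat >> h.py <<'E'
def matw(i,st):
    h=cv2.cvtColor(i["frame"],cv2.COLOR_RGB2HSV); g=big((h[...,0]>45)&(h[...,0]<85)&(h[...,1]>120)&(h[...,2]>60),(200,65),800); 
    xs=np.where(g.any(0))[0]
    top=[(c,np.where(g[:,c])[0].min()-.5) for c in range(xs.min()+15,xs.max()-15,5)]
    r=[(np.where(g[k])[0].max()+.5,k) for k in range(int(top[-1][1])+15,215,4)]
    F=lambda x: cv2.fitLine(plane(i,x,0,st)[:,:2].astype(np.float32),cv2.DIST_HUBER,0,.001,.001).ravel()
    a,b=F(top),F(r); cR=isec(a,b); l=[(np.where(g[k])[0].min()-.5,k) for k in range(int(top[0][1])+6,int(top[0][1])+26,4)]
    cL=isec(a,F(l)); yv=a[:2]*np.sign(a[1]); xv=np.array([yv[1],-yv[0]])
    print("mat w",np.linalg.norm(cR-cL).round(4),"yaw",np.degrees(np.arctan2(xv[1],xv[0])).round(2),"right side",np.degrees(np.arctan(b[1]/b[0])).round(2),"ctr",((cR+cL)/2+.095*xv).round(4),"from R",(cR+.095*xv-.08*yv).round(4))
E
python3 - <<'E'
from h import *
st,i=pickle.load(open("w7.pkl","rb")); matw(i,st); dish(i,st,(200,170))
E
```

```text
Traceback (most recent call last):
  File "h.py", line 52, in matw
    r=[(np.where(g[k])[0].max()+.5,k) for k in range(int(top[-1][1])+15,215,4)]
        ~~~~~~~~~~~~~~~~~~~~~^^
ValueError: zero-size array to reduction operation maximum which has no identity
```

Brightness drops out somewhere in the green, so I'll use the whole mask instead of one component.

```bash
sed -i 's/g=big((h\[\.\.\.,0\]>45)&(h\[\.\.\.,0\]<85)&(h\[\.\.\.,1\]>120)&(h\[\.\.\.,2\]>60),(200,65),800);/g=((h[...,0]>45)\&(h[...,0]<88)\&(h[...,1]>120)\&(h[...,2]>50)); g[232:]=0; g[:,400:]=0/' h.py
python3 - <<'E'
from h import *
st,i=pickle.load(open("w7.pkl","rb")); matw(i,st); dish(i,st,(200,170))
E
```

```text
Traceback (most recent call last):
  File "h.py", line 52, in matw
    r=[(np.where(g[k])[0].max()+.5,k) for k in range(int(top[-1][1])+15,215,4)]
        ~~~~~~~~~~~~~~~~~~~~~^^
ValueError: zero-size array to reduction operation maximum which has no identity
```

```bash
python3 - <<'E'
from h import *
st,i=pickle.load(open("w7.pkl","rb")); h=cv2.cvtColor(i["frame"],cv2.COLOR_RGB2HSV)
print(h[65,[60,200,300,355]],h[[100,150,200],[352,350,348]])
g=((h[...,0]>45)&(h[...,0]<88)&(h[...,1]>120)&(h[...,2]>50)); xs=np.where(g.any(0))[0];print(xs.min(),xs.max(),np.where(g.any(1))[0][[0,-1]],g[100].sum(),g[65].sum())
E
```

```text
[[ 69 150 224]
 [ 66 141 161]
 [ 65 113 173]
 [ 69 145 227]] [[ 64 108 174]
 [ 65 108 173]
 [ 66 130 165]]
35 367 [ 48 229] 0 271
```

```bash
sed -i 's/(h\[\.\.\.,1\]>120)&(h\[\.\.\.,2\]>50)/(h[...,1]>80)\&(h[...,2]>50)/' h.py
python3 - <<'E'
from h import *
st,i=pickle.load(open("w7.pkl","rb")); matw(i,st); dish(i,st,(200,170))
E
```

```text
mat w 0.1614 yaw -4.94 right side -4.9 ctr [ 0.582  -0.0008] from R [ 5.821e-01 -1.000e-04]
dish w 0.1257 yaw -4.34 sides [np.float32(-4.67), np.float32(-4.55)] ctr [ 5.846e-01 -2.000e-04] wall [0.589  0.0586]
```

```bash
python3 -m creep '[[0.003,0,0,0,0,0.002],[0.0025,0,0,0,0,0.0015],[0,0,0,0,0,0],[0,0,0,0,0,0]]'
python3 - <<'E'
from h import *
from cell import arm
st=arm.observe(); i=arm.get_image("wrist"); matw(i,st); dish(i,st,(200,170))
E
```

```text
clock: 12.15
position: [0.5892, 0.0574, -0.0171]
ee_rot: [0.135, 3.138, -0.0]
force: [-0.5, -1.7, -2.7]
width: 0.082
gripper_force: 50.0
mat w 0.1617 yaw -5.08 right side -4.9 ctr [ 0.5821 -0.0011] from R [ 5.822e-01 -3.000e-04]
dish w 0.1258 yaw -4.52 sides [np.float32(-4.56), np.float32(-4.53)] ctr [5.838e-01 1.000e-04] wall [0.5884 0.0589]
```

```bash
python3 -m creep '[[0.004,-0.001,0,0,0,0.003],[0.002,-0.001,0,0,0,0.001],[0,0,0,0,0,0],[0,0,0,0,0,0]]'
python3 - <<'E'
from h import *
from cell import arm
st=arm.observe(); i=arm.get_image("wrist"); matw(i,st); dish(i,st,(200,170))
E
```

```text
clock: 12.53
position: [0.5867, 0.0573, -0.0169]
ee_rot: [0.148, 3.138, 0.001]
force: [1.7, 0.9, -2.3]
width: 0.079
gripper_force: 50.0
mat w 0.1615 yaw -4.94 right side -4.87 ctr [ 0.5821 -0.0009] from R [ 5.822e-01 -2.000e-04]
dish w 0.1258 yaw -4.97 sides [np.float32(-5.02), np.float32(-5.06)] ctr [0.5808 0.    ] wall [0.586  0.0588]
```

Dish and mat agree to about 1 mm and 0.1°. Releasing, rising, and measuring the stand and lamp from the stored images.

```bash
python3 -m creep '[[0,0,0,0,0,0],[0,0,0,0,0,0],[0,0,0,0,0,0],[0,0,-0.02,0,0,0],[0,0,-0.06,0,0,0],[0,0,-0.1,0,0,0],[0,0,-0.1,0,0,0],[0,0,-0.1,0,0,0],[0,0,-0.1,0,0,0],[0,0,0,0,0,0],[0,0,0,0,0,0]]' -0.4
python3 - <<'E'
from h import *
from cell import arm
st=arm.observe(); i=arm.get_image("wrist"); pickle.dump((st,i),open("w8.pkl","wb")); matw(i,st); dish(i,st,(240,170))
t=arm.get_image("top"); s=arm.get_image("scene"); pickle.dump((t,s),open("ts.pkl","wb"))
L=np.array([(622,45),(698,30),(788,343),(715,362)])/3+[230,110]
P=plane(t,L,.432); print("lamp",P.round(3).tolist(),"ctr",P.mean(0),"sides",np.linalg.norm(P-np.roll(P,1,0),axis=1)); v=P[0]-P[3]; print("y dir deg",np.degrees(np.arctan2(v[1],v[0])))
for n,im,box in(("top",t,(400,500,140,260)),("scene",s,(140,260,150,270))):
    h=cv2.cvtColor(im["frame"],cv2.COLOR_RGB2HSV)
    for c,m in(("blue",(h[...,0]>105)&(h[...,0]<130)&(h[...,1]>150)&(h[...,2]>60)),("red",((h[...,0]>172)|(h[...,0]<5))&(h[...,1]>170)&(h[...,2]>80))):
        m=m.copy();m2=np.zeros_like(m);m2[box[2]:box[3],box[0]:box[1]]=m[box[2]:box[3],box[0]:box[1]]
        ys,xs=np.nonzero(m2); print(n,c,len(xs),xs.min(),xs.max(),ys.min(),ys.max(),xs.mean(),ys.mean())
a=np.hstack([cv2.resize(im["frame"][y:y+80,x:x+80],(400,400),interpolation=cv2.INTER_CUBIC) for im,x,y in((t,415,155),(s,155,165))]); cv2.imwrite("pics/bk.png",a[:,:,::-1])
E
```

```text
clock: 13.5
position: [0.5881, 0.0573, 0.1784]
ee_rot: [0.148, 3.132, 0.002]
force: [-0.3, 0.1, -1.4]
width: 0.7
gripper_force: 0.0
mat w 0.1607 yaw -4.85 right side -4.62 ctr [ 0.5818 -0.0008] from R [ 5.819e-01 -5.000e-04]
dish w 0.1261 yaw -5.45 sides [np.float32(-5.3), np.float32(-5.33)] ctr [ 0.58   -0.0007] wall [0.5856 0.0581]
lamp [[0.74, -0.205, 0.432], [0.755, -0.283, 0.432], [0.429, -0.351, 0.432], [0.411, -0.278, 0.432]] ctr [ 0.58366272 -0.27935713  0.432     ] sides [0.3366238  0.08004264 0.33266159 0.07533634]
y dir deg 12.592024119684652
top blue 73 442 460 197 221 447.73972602739724 209.08219178082192
top red 154 418 448 165 192 430.2597402597403 176.61688311688312
scene blue 213 168 205 176 203 191.94835680751174 190.14084507042253
scene red 429 176 218 204 231 196.22610722610722 215.42191142191143
```

View pics/bk.png

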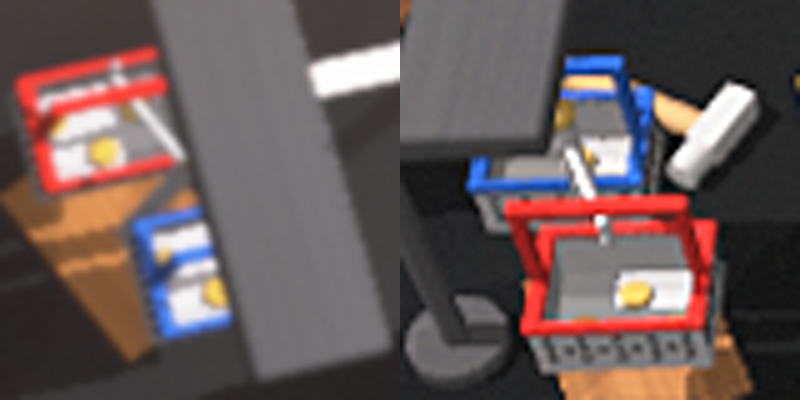

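This picture shows the blue basket's bar near end at crop (145,275) in the top view (pixel 444,210) and (620,62) in the scene view (pixel 199,177), with the hook arm passing through. Checking against the stand estimate.

```bash
python3 - <<'E'
from h import *
t,s=pickle.load(open("ts.pkl","rb"))
p,e=tri(t,(444.,210.),s,(199.,177.2)); print("near end tri",p,e)
a=np.radians(-77.4); x=np.array([np.cos(a),np.sin(a),0]); y=np.array([-x[1],x[0],0]); O=np.array([.5855,-.287,0])
B=O-.065*y+[0,0,.229]; print("bar mid",B,"near end",B-.055*x, proj(t,B-.055*x+[0,0,.004]),proj(s,B-.055*x+[0,0,.004]))
print("corner foot etc top", proj(t,[O+sx*.06*x+sy*.08*y+[0,0,.012] for sx in(-1,1) for sy in(-1,1)]).round(1).tolist())
# wooden foot corner seen in crop: left corner (0,195)->(415,194), bottom (135,360)->(442,227)
c=plane(t,[(415.5,194),(442,227)],.012); print("foot corners",c); v=c[0]-c[1]; print(np.degrees(np.arctan2(v[1],v[0])),np.linalg.norm(v[:2]))
m=c.mean(0); 
yy=v/np.linalg.norm(v); xx=np.array([yy[1],-yy[0],0]); print("origin from foot",m+.06*xx)
# red bar: ends in scene crop (510,207) and (688,200)
for q in((510,207),(688,200)): print("red bar",plane(s,(155+(q[0]-400)/5,165+q[1]/5),.233))
print("red bar top near end",plane(t,(415+45/5,155+100/5),.233))
E
```

```text
near end tri [ 0.51652878 -0.26654527  0.22099743] 0.019058060100955662
bar mid [ 0.52206541 -0.30117931  0.229     ] near end [ 0.51006753 -0.24750389  0.229     ] [[441.97496332 210.45399607]] [[207.44618158 174.343444  ]]
corner foot etc top [[429.5, 225.4], [418.3, 185.3], [460.1, 218.0], [448.4, 178.1]]
foot corners [[ 0.61652564 -0.19862355  0.012     ]
 [ 0.48720358 -0.29261046  0.012     ]]
36.008388308080384 0.15986786298780012
origin from foot [ 0.58713883 -0.29415286  0.012     ]
red bar [[ 0.65448323 -0.29824796  0.233     ]]
red bar [[ 0.63099046 -0.191365    0.233     ]]
red bar top near end [[ 0.63396254 -0.1932745   0.233     ]]
```

```bash
python3 - <<'E'
from h import *
t,s=pickle.load(open("ts.pkl","rb"))
f=t["frame"]; g=cv2.cvtColor(f,cv2.COLOR_RGB2HSV)
tip,e=tri(t,(415+116/5,155+72/5),s,(155+203/5,165+225/5)); print("red arm tip",tip,e)
a,e=tri(t,(415+145/5,155+110/5),s,(155+190/5,165+190/5)); print("on arm?",a,e)
print("arm pts top z=.225",plane(t,[(415+140/5,155+105/5),(415+180/5,155+155/5)],.225)[:,:2])
print("arm pts scene z=.225",plane(s,[(155+168/5,165+147/5),(155+190/5,165+195/5)],.225)[:,:2])
# foot in both by colour
for n,im,(x0,y0,x1,y1) in(("top",t,(405,150,470,240)),("scene",s,(170,220,240,262))):
    h=cv2.cvtColor(im["frame"],cv2.COLOR_RGB2HSV)[y0:y1,x0:x1]; m=((h[...,0]>6)&(h[...,0]<18)&(h[...,1]>110)&(h[...,2]>60)).astype(np.uint8)
    c=rect(m)+[x0,y0]; hull=cv2.convexHull(c.astype(np.int32)); ap=cv2.approxPolyDP(hull,2,True)[:,0]; print(n,m.sum(),ap.tolist()); print(plane(im,ap,.012)[:,:2].round(3).tolist())
E
```

```text
red arm tip [ 0.65389572 -0.24216596  0.2262809 ] 0.004112017082515743
on arm? [ 0.62716312 -0.26066326  0.22423608] 0.0047068335649442065
arm pts top z=.225 [[ 0.6312747  -0.25961084]
 [ 0.59568855 -0.28487498]]
arm pts scene z=.225 [[ 0.59631921 -0.28333629]
 [ 0.63146244 -0.25645915]]
top 563 [[415, 193], [446, 190], [444, 224], [441, 227]]
[[0.62, -0.197], [0.63, -0.316], [0.499, -0.301], [0.487, -0.289]]
scene 470 [[219, 228], [225, 242], [192, 255], [186, 240]]
[[0.568, -0.229], [0.623, -0.19], [0.693, -0.286], [0.637, -0.328]]
```

```bash
python3 - <<'E'
from h import *
t,s=pickle.load(open("ts.pkl","rb"))
c=plane(t,[(415+133/5,155+220/5),(415+163/5,155+338/5)],.159)[:,:2]; v=c[0]-c[1]; print("rim near corners",c,np.linalg.norm(v),"y dir",np.degrees(np.arctan2(v[1],v[0])))
a=np.radians(-77.5); x=np.array([np.cos(a),np.sin(a)]); print("centre from rim",c.mean(0)+.055*x)
# scene: rim far-left edge front: blue rim front edge crop (472,190)-(565,180..)
q=plane(s,[(155+70/5,165+188/5),(155+255/5,165+95/5)],.159)[:,:2]; print("scene rim corner left-front, right-back",q)
h=cv2.cvtColor(s["frame"],cv2.COLOR_RGB2HSV); m=(h[...,0]>105)&(h[...,0]<130)&(h[...,1]>130)&(h[...,2]>60)
for r in range(174,206): 
    xs=np.where(m[r,160:215])[0]+160
    if len(xs): print(r,''.join('#' if m[r,k] else '.' for k in range(165,212)))
for B in((.5345,-.332),(.524,-.305),(.529,-.318)):
    B=np.array(B); print(B,"near end top/scene",proj(t,[*(B-.055*x),.233])[0].round(1),proj(s,[*(B-.055*x),.233])[0].round(1),"mid scene",proj(s,[*B,.233])[0].round(1))
E
```

```text
rim near corners [[ 0.56472613 -0.26480998]
 [ 0.4801662  -0.28098855]] 0.08609371986713109 y dir 10.831313661751688
centre from rim [ 0.53435035 -0.32659555]
scene rim corner left-front, right-back [[ 0.59136927 -0.36852946]
 [ 0.49206485 -0.27314379]]
176 ........................###########............
177 .......................############............
178 .......................############............
179 .......................#############...........
180 .................................###...........
181 ..................................##...........
182 ..................................##..###......
183 ......................###.###....########......
184 .......................##################......
185 ..................................######.......
186 ...................................#####.......
187 ...................................######......
188 ...................................######......
189 ....................................####.......
190 ....................................####.......
191 ....................................####.......
192 ..........
[... 172 characters left out ...]
...........##........
196 ......##............................###........
197 ....####............................###........
198 ....####............................###........
199 ....####............................###........
200 ....####.......................########........
201 ...#####################.....#########.........
202 ...#####################......#######..........
203 ....##.........................................
[ 0.5345 -0.332 ] near end top/scene [450.9 206.6] [197.2 176. ] mid scene [180.2 176.6]
[ 0.524 -0.305] near end top/scene [443.1 209.8] [206.1 174.7] mid scene [189.2 175.3]
[ 0.529 -0.318] near end top/scene [446.8 208.3] [201.8 175.3] mid scene [184.9 175.9]
```

Stand: origin (0.587,−0.294) and arms at 36° (foot 160×120 mm matches). The baskets and lamp sit at about −77.5° yaw. The blue bar's middle is near (0.533,−0.327,0.229). I'll grip about 30 mm towards the robot from its middle, clear of the hook arm and the post.

```bash
cat >> h.py <<'E'
def Rt(yaw,tilt):
    x=np.array([np.cos(yaw),np.sin(yaw),0]); y=np.array([-x[1],x[0],0]); z=np.sin(tilt)*x-np.cos(tilt)*np.array([0,0,1.]); return np.c_[np.cross(y,z),y,z],x,y
E
python3 - <<'E'
from h import *
from cell import arm
st=arm.observe(); print(st["joints"].round(2))
M,x,y=Rt(np.radians(-77.5),np.radians(38)); G=np.array([.533,-.327,.229])-.03*x+.052*M[:,2]; pre=G-.17*M[:,2]; print(G,pre)
plan(st,st["position"],Rdown(np.radians(-77.5))); plan(st,pre,M)
E
```

```text
[-0.14  0.4  -0.06  1.69  0.03  1.06  1.26]
[ 0.533436   -0.32896665  0.18802344] [ 0.51078289 -0.22678511  0.32198527]
turn [-8.000e-04 -6.000e-04  6.008e-01] rows>= 10.063182733246817 | shift after turn [0. 0. 0.] | shift before [0. 0. 0.] rows>= 0.0
turn [ 0.1981 -0.2738  0.5777] rows>= 11.210662993689338 | shift after turn [-0.7416 -0.3357  0.1097] | shift before [ 0.1197 -0.7237 -0.3695] rows>= 7.897839401902214
```

```bash
python3 -m creep '[[0,0,-0.08,0,0,0.05],[0,0,-0.08,0,0,0.05],[0,0,-0.08,0,0,0.05],[0,0,-0.08,0,0,0.05],[0,0,0,0,0,0.05],[0,0,0,0,0,0.05],[0,0,0,0,0,0.05],[0,0,0,0,0,0.05],[0,0,0,0,0,0.05],[0,0,0,0,0,0.05],[0,0,0,0,0,0.05],[0,0,0,0,0,0.05],[0,0,0,0,-0.045,0],[0,0,0,0,-0.045,0],[0,0,0,0,-0.045,0],[0,0,0,0,-0.045,0],[0,0,0,0,-0.045,0],[0,0,0,0,-0.045,0],[0,0,0,0,-0.047,0],[0,0,0,0,0,0]]' -0.13
python3 - <<'E'
from h import *
from cell import arm
st=arm.observe(); print(st["joints"].round(2))
M,x,y=Rt(np.radians(-77.5),np.radians(38)); G=np.array([.533,-.327,.229])-.03*x+.052*M[:,2]; pre=G-.17*M[:,2]; plan(st,pre,M)
E
```

```text
clock: 15.32
position: [0.5844, 0.0619, 0.2983]
ee_rot: [1.592, 2.012, -0.563]
force: [-0.8, 0.5, -1.0]
width: 0.566
gripper_force: 0.0
[-0.76  0.4   0.21  1.6   0.55  1.42 -0.48]
turn [-0.0001  0.0028  0.0064] rows>= 0.11805821445793514 | shift after turn [-0.5603 -0.336   0.3626] | shift before [-0.5535 -0.3435  0.3659] rows>= 7.184152800843204
```

```bash
python3 -m creep '[[-0.07,-0.042,0.045,0,0.0028,0.0064],[-0.07,-0.042,0.045,0,0,0],[-0.07,-0.042,0.045,0,0,0],[-0.07,-0.042,0.045,0,0,0],[-0.07,-0.042,0.045,0,0,0],[-0.07,-0.042,0.045,0,0,0],[-0.07,-0.042,0.045,0,0,0],[-0.07,-0.042,0.047,0,0,0],[0,0,0,0,0,0],[0,0,0,0,0,0],[0,0,0,0,0,0]]' -0.2
python3 - <<'E'
from h import *
from cell import arm
st=arm.observe(); i=arm.get_image("wrist"); pickle.dump((st,i),open("w9.pkl","wb")); print(st["joints"].round(2))
M,x,y=Rt(np.radians(-77.5),np.radians(38)); B=np.array([.533,-.327,.229]); plan(st,B-.03*x-.118*M[:,2],M)
print("pred near end, mid, far end",proj(i,[B-.055*x,B,B+.055*x],st).round(0).tolist(),"rim near corners",proj(i,[B-.055*x+s*.04*y-[0,0,.07] for s in(-1,1)],st).round(0).tolist())
h=cv2.cvtColor(i["frame"],cv2.COLOR_RGB2HSV); m=(h[...,0]>105)&(h[...,0]<130)&(h[...,1]>130)&(h[...,2]>50)
for r in range(0,330,7):
    if m[r].any(): print(r,''.join('#' if m[r,k:k+5].sum()>2 else '.' for k in range(150,500,5)))
E
```

```text
clock: 16.23
position: [0.5099, -0.2312, 0.3241]
ee_rot: [1.624, 1.997, -0.544]
force: [-0.1, 0.4, 0.2]
width: 0.602
gripper_force: 0.0
[-0.46  0.11  0.36  1.92  0.69  1.14 -0.2 ]
turn [ 0.0001 -0.0033 -0.0063] rows>= 0.11979066042240233 | shift after turn [ 0.0115  0.0046 -0.0021] | shift before [ 0.0115  0.0044 -0.002 ] rows>= 0.1204978150177716
pred near end, mid, far end [[323.0, 166.0], [323.0, 203.0], [323.0, 231.0]] rim near corners [[283.0, 117.0], [361.0, 115.0]]
112 ...........................#########..................................
119 ...........................################...........................
126 ...........................#......##......#...........................
133 ...........................#......##......#...........................
140 ...........................#......##.....##...........................
147 ...........................##.....##.....#............................
154 ............................#.....##.....#............................
161 ............................#.....##.....#............................
168 ............................#.....##.....#............................
175 ............................#.....##.....#............................
182 ............................#############.............................
189 ..................................##..................................
196 ..................................##..................................
203 ..................................##..................................
210 ..................................##..................................
217 ............................###...##..................................
224 ..................................##..................................
231 ..................................##..................................
```

```bash
python3 - <<'E'
from h import *
st,i=pickle.load(open("w9.pkl","rb")); h=cv2.cvtColor(i["frame"],cv2.COLOR_RGB2HSV); m=(h[...,0]>105)&(h[...,0]<130)&(h[...,1]>130)&(h[...,2]>50)
for r in range(125,240,8):
    xs=np.where(m[r,308:345])[0]+308; print(r,xs.min(),xs.max(),end=" | ")
M,x,y=Rt(np.radians(-77.5),np.radians(38)); B=np.array([.533,-.327,.229])
print(); print("pred bar edges near/far",proj(i,[B+a*x+s*.005*y+[0,0,.004] for a in(-.055,.02,.05) for s in(-1,1)],st).round(1).tolist())
print("pred rim", proj(i,[B+a*x+s*.04*y-[0,0,.07] for a in(-.055,.055) for s in(-1,1)],st).round(1).tolist())
for c in(290,300,310,340,350): print(c,np.where(m[:,c])[0][[0,-1]], np.where(m[:150,c])[0][[0,-1]], [int(v) for v in np.where(m[170:200,c])[0]+170][:1])
for r in(120,182,184): xs=np.where(m[r,270:380])[0]+270; print(r,xs.min(),xs.max())
E
```

```text
125 321 329 | 133 321 329 | 141 322 329 | 149 322 330 | 157 322 330 | 165 322 330 | 173 321 330 | 181 308 344 | 189 321 330 | 197 321 330 | 205 322 329 | 213 316 330 | 221 322 329 | 229 322 328 | Traceback (most recent call last):
  File "<stdin>", line 4, in <module>
    return umr_minimum(a, axis, None, out, keepdims, initial, where)
ValueError: zero-size array to reduction operation minimum which has no identity
```

```bash
python3 - <<'E'
from h import *
st,i=pickle.load(open("w9.pkl","rb")); h=cv2.cvtColor(i["frame"],cv2.COLOR_RGB2HSV); m=(h[...,0]>105)&(h[...,0]<130)&(h[...,1]>130)&(h[...,2]>50)
M,x,y=Rt(np.radians(-77.5),np.radians(38)); B=np.array([.533,-.327,.229])
print("pred bar edges near/far",proj(i,[B+a*x+s*.005*y+[0,0,.004] for a in(-.055,.02,.05) for s in(-1,1)],st).round(1).tolist())
print("pred rim", proj(i,[B+a*x+s*.04*y-[0,0,.07] for a in(-.055,.055) for s in(-1,1)],st).round(1).tolist())
for c in(295,305,312,340,350): print(c,np.where(m[:160,c])[0],np.where(m[160:200,c])[0]+160)
for r in(116,120,182,184): xs=np.where(m[r,270:380])[0]+270; print(r,xs.min(),xs.max())
# anything grey hook arm above/beside bar: value profile along row 205
E
```

```text
pred bar edges near/far [[317.2, 168.9], [328.4, 168.8], [318.6, 217.1], [327.9, 217.0], [319.0, 232.1], [327.8, 231.9]]
pred rim [[283.1, 116.5], [361.0, 115.5], [291.8, 185.7], [353.7, 184.9]]
295 [111 112 113 114 115 116 117 118 119 120] [170 171 172 173 174 175 176 177 178 179 180 181 182]
305 [110 111 112 113 114 115 116 117 118 119 120] [177 178 179 180 181 182 183 184 185 186]
312 [110 111 112 113 114 115 116 117 118 119 120] [177 178 179 180 181 182 183 184 185 186]
340 [111 113 114 115 116 117 118 119] [177 178 179 180 181 182 183 184 185]
350 [113 114 115 116 117 118 119] [177 178 179 180 181 182 183 184]
116 284 365
120 285 364
182 291 356
184 292 350
```

The wrist view confirms the prediction: bar at column 325.5 against 323 predicted (2.2 mm), rim rows as expected. I'll grip 42 mm from the middle and shallow, to clear the hook arm. Moving half-way first.

```bash
python3 -m creep '[[0.035,0.01,0.01,0,-0.0033,-0.0063],[0,0,0.04,0,0,0],[0,0,0.06,0,0,0],[0,0,0.06,0,0,0],[0,0,0.03,0,0,0],[0,0,0,0,0,0],[0,0,0,0,0,0],[0,0,0,0,0,0]]' 0.13 60
cat > bk.py <<'E'
from h import *
from cell import arm
st=arm.observe(); i=arm.get_image("wrist"); pickle.dump((st,i),open("wb.pkl","wb"))
M,x,y=Rt(np.radians(-77.5),np.radians(38)); B=np.array([.5351,-.3265,.229]); plan(st,B-.042*x+.047*M[:,2],M)
h=cv2.cvtColor(i["frame"],cv2.COLOR_RGB2HSV); m=(h[...,0]>105)&(h[...,0]<130)&(h[...,1]>130)&(h[...,2]>50)
print([(r,int(np.median(np.where(m[r,300:350])[0]+300))) for r in range(100,235,20) if m[r,300:350].any()])
print("pred",proj(i,[B+a*x+[0,0,.004] for a in(-.05,-.03,0)],st).round(1).tolist())
E
python3 bk.py
```

```text
clock: 16.95
position: [0.5238, -0.2662, 0.2535]
ee_rot: [1.604, 2.004, -0.553]
force: [0.8, 1.0, 0.7]
width: 0.437
gripper_force: 0.0
turn [0.0012 0.0007 0.001 ] rows>= 0.028421877240261535 | shift after turn [-0.0005 -0.005   0.1955] | shift before [-0.0002 -0.0054  0.1955] rows>= 1.8806311042057575
[(200, 316)]
pred [[318.0, 212.4], [318.1, 228.3], [318.3, 248.4]]
```

```bash
python3 -m creep '[[0,-0.006,0.03,0,0,0],[0,0,0.04,0,0,0],[0,0,0.04,0,0,0],[0,0,0.03,0,0,0],[0,0,0,0,0,0],[0,0,0,0,0,0]]'
python3 - <<'E'
from h import *
exec(open("bk.py").read().replace("range(100,235,20)","range(20,235,8)"))
i2=i["frame"]
for r in(150,180,205,225): print(r,[ (k,tuple(int(v) for v in h[r,k])) for k in range(290,356,6)])
E
```

```text
clock: 17.5
position: [0.5283, -0.3012, 0.2094]
ee_rot: [1.605, 2.003, -0.554]
force: [0.8, 0.9, -0.3]
width: 0.433
gripper_force: 0.0
turn [0.0006 0.0008 0.0006] rows>= 0.01953275041181932 | shift after turn [0.001  0.003  0.0546] | shift before [0.0011 0.0029 0.0546] rows>= 0.5256566983730087
[(140, 335), (196, 325), (204, 326), (212, 325), (220, 324), (228, 325)]
pred [[323.3, 243.6], [323.0, 261.4], [322.7, 283.0]]
150 [(290, (0, 0, 255)), (296, (30, 95, 255)), (302, (30, 89, 255)), (308, (30, 96, 255)), (314, (30, 92, 255)), (320, (112, 116, 171)), (326, (113, 113, 172)), (332, (111, 36, 226)), (338, (0, 0, 255)), (344, (0, 0, 255)), (350, (0, 0, 255))]
180 [(290, (130, 4, 191)), (296, (135, 5, 191)), (302, (140, 4, 192)), (308, (130, 4, 209)), (314, (150, 4, 211)), (320, (113, 120, 170)), (326, (112, 122, 171)), (332, (112, 126, 170)), (338, (20, 101, 199)), (344, (20, 76, 198)), (350, (135, 5, 190))]
205 [(290, (128, 6, 164)), (296, (132, 8, 165)), (302, (132, 7, 172)), (308, (135, 9, 172)), (314, (133, 11, 165)), (320, (112, 129, 170)), (326, (111, 132, 168)), (332, (112, 130, 169)), (338, (125, 9, 166)), (344, (132, 8, 166)), (350, (130, 9, 166))]
225 [(290, (105, 148, 255)), (296, (104, 142, 255)), (302, (103, 141, 255)), (308, (103, 142, 255)), (314, (105, 142, 255)), (320, (112, 135, 168)), (326, (112, 133, 167)), (332, (112, 135, 166)), (338, (105, 148, 255)), (344, (105, 147, 255)), (350, (105, 148, 255))]
```

```bash
python3 -m creep '[[0,0.004,0.02,0,0,0],[0,0,0.02,0,0,0],[0,0,0.014,0,0,0],[0,0,0,0,0,0],[0,0,0,0,0,0]]'; python3 -m creep '[[0,0,0,0,0,0],[0,0,0,0,0,0],[0,0,0,0,0,0],[0,0,0,0,0,0],[0,0,0,0,0,0],[0,0,0,0,0,0],[0,0,0,0,0,0]]' 1 60
```

```text
clock: 17.97
position: [0.5321, -0.3147, 0.1917]
ee_rot: [1.606, 2.003, -0.555]
force: [0.2, 0.2, -0.4]
width: 0.437
gripper_force: 0.0
clock: 18.55
position: [0.5326, -0.3142, 0.1921]
ee_rot: [1.605, 2.003, -0.554]
force: [0.5, 0.2, 0.7]
width: 0.1
gripper_force: 60.0
```

Basket gripped (9.2 mm, 60 N). Lifting straight up 35 mm.

```bash
python3 -m creep '[[-0.009,0,-0.0115,0,0,0],[-0.009,0,-0.0115,0,0,0],[-0.009,0,-0.0115,0,0,0],[-0.009,0,-0.0115,0,0,0],[-0.009,0,-0.0115,0,0,0],[-0.009,0,-0.0115,0,0,0],[0,0,0,0,0,0],[0,0,0,0,0,0]]'
cat > chk.py <<'E'
from h import *
from cell import arm
st=arm.observe(); s=arm.get_image("scene"); i=arm.get_image("wrist"); pickle.dump((st,s,i),open("chk.pkl","wb"))
Rm=R.from_rotvec(st["ee_rot"]).as_matrix(); print("pos",st["position"].round(4),"force",st["force"].round(1),"tilt",np.degrees(np.arccos(-Rm[2,2])).round(1))
h=cv2.cvtColor(s["frame"],cv2.COLOR_RGB2HSV); m=(h[...,0]>105)&(h[...,0]<130)&(h[...,1]>130)&(h[...,2]>60); m[:165]=0;m[235:]=0;m[:,:150]=0;m[:,330:]=0
ys,xs=np.nonzero(m); print("scene blue",len(xs),xs.min(),xs.max(),ys.min(),ys.max())
h=cv2.cvtColor(i["frame"],cv2.COLOR_RGB2HSV); m=(h[...,0]>105)&(h[...,0]<130)&(h[...,1]>100)&(h[...,2]>50)
for r in range(20,232,14):
    print(r,''.join('#' if m[r,k:k+8].sum()>3 else '.' for k in range(150,500,8)))
E
python3 chk.py
```

```text
clock: 19.22
position: [0.5327, -0.3143, 0.2275]
ee_rot: [1.606, 2.003, -0.553]
force: [-0.4, 0.0, -2.9]
width: 0.101
gripper_force: 60.0
pos [ 0.5327 -0.3143  0.2275] force [-0.4  0.  -2.9] tilt 38.1
scene blue 53 184 202 169 195
20 ............................................
34 ............................................
48 ............................................
62 ............................................
76 ............................................
90 ............................................
104 ............................................
118 ............................................
132 ............###################.............
146 ....................###.....................
160 ....................###......#..............
174 ....................###.....................
188 ....................###.....................
202 ....................###.....................
216 ....................###.....................
230 ....................###.....................
```

```bash
python3 -m creep '[[0.0037,-0.015,-0.0029,0,0,0],[0.0037,-0.019,-0.0029,0,0,0],[0.0037,-0.019,-0.0029,0,0,0],[0.0037,-0.019,-0.0029,0,0,0],[0.0037,-0.019,-0.0029,0,0,0],[0.0037,-0.019,-0.0029,0,0,0],[0.0037,-0.019,-0.0029,0,0,0],[0.0037,-0.019,-0.0029,0,0,0],[0,-0.019,0,0,0,0],[0,-0.019,0,0,0,0],[0,-0.019,0,0,0,0],[0,-0.019,0,0,0,0],[0,0,0,0,0,0],[0,0,0,0,0,0]]'
python3 chk.py
python3 - <<'E'
from h import *
st,s,i=pickle.load(open("chk.pkl","rb")); M=R.from_rotvec(st["ee_rot"]).as_matrix(); _,x,y=Rt(np.radians(-77.5),.6); Z=np.array([0,0,1.])
g=st["position"]-.047*M[:,2]; print("grasp",g,"level rim near pred",proj(i,[g-.013*x-.07*Z+q*.04*y for q in(-1,1)],st).round(0).tolist(),"far",proj(i,[g+.097*x-.07*Z],st).round(0).tolist())
print("scene bar near end",proj(s,[g-.013*x,g+.097*x]).round(0).tolist())
# red basket unchanged?
h=cv2.cvtColor(s["frame"],cv2.COLOR_RGB2HSV); m=((h[...,0]>172)|(h[...,0]<5))&(h[...,1]>170)&(h[...,2]>80); ys,xs=np.nonzero(m[150:270,140:260]); print("red",len(xs),xs.min()+140,xs.max()+140,ys.min()+150,ys.max()+150)
E
```

```text
clock: 20.48
position: [0.4415, -0.3193, 0.2271]
ee_rot: [1.606, 2.003, -0.554]
force: [0.1, -0.1, -1.8]
width: 0.101
gripper_force: 60.0
pos [ 0.4415 -0.3193  0.2271] force [ 0.1 -0.1 -1.8] tilt 38.1
scene blue 63 188 209 165 175
20 ............................................
34 ............................................
48 ............................................
62 ............................................
76 ............................................
90 ............................................
104 ............................................
118 ............................................
132 .............##################.............
146 ....................###.....................
160 ....................###.....................
174 ....................###.....................
188 ....................###.....................
202 ....................###.....................
216 ....................###.....................
230 ....................###.....................
grasp [ 0.43513138 -0.2909798   0.26411544] level rim near pred [[251.0, 141.0], [391.0, 141.0]] far [[321.0, 239.0]]
scene bar near end [[204.0, 150.0], [171.0, 151.0]]
red 467 176 217 204 231
```

The basket is off the hook, level, and the red one hasn't moved. Backing out from under the lamp, then turning to the dish's heading.

```bash
python3 -m creep '[[0.015,0,-0.0115,0,0,0],[0.03,0,-0.023,0,0,0],[0.03,0,-0.023,0,0,0],[0.03,0,-0.023,0,0,0],[0.03,0,-0.023,0,0,0],[0.03,0,-0.023,0,0,0],[0.03,0,-0.023,0,0,0],[0.03,0,-0.023,0,0,0],[0.03,0,-0.023,0,0,0],[0.03,0,-0.023,0,0,0],[0.015,0,-0.0115,0,0,0]]'
python3 -m creep '[[0,0,0,-0.0093,0,-0.012],[0,0,0,-0.0185,0,-0.0237],[0,0,0,-0.0185,0,-0.0237],[0,0,0,-0.0185,0,-0.0237],[0,0,0,-0.0185,0,-0.0237],[0,0,0,-0.0185,0,-0.0237],[0,0,0,-0.0185,0,-0.0237],[0,0,0,-0.0185,0,-0.0237],[0,0,0,-0.0185,0,-0.0237],[0,0,0,-0.0185,0,-0.0237],[0,0,0,-0.0185,0,-0.0237],[0,0,0,-0.0185,0,-0.0237],[0,0,0,-0.0185,0,-0.0237],[0,0,0,-0.0185,0,-0.0237],[0,0,0,-0.0185,0,-0.0237],[0,0,0,-0.0185,0,-0.0237],[0,0,0,-0.0185,0,-0.0237],[0,0,0,-0.0185,0,-0.0237],[0,0,0,-0.0185,0,-0.0237],[0,0,0,-0.0185,0,-0.0237]]'
python3 - <<'E'
from h import *
from cell import arm
st=arm.observe(); print(st["joints"].round(2)); M,x,y=Rt(np.radians(-5.3),np.radians(38)); D=np.array([.5803,-.0003,0])
plan(st,D-.042*x+[0,0,.264]+.047*M[:,2],M)
E
```

```text
clock: 21.5
position: [0.4092, -0.1694, 0.2253]
ee_rot: [1.603, 2.005, -0.553]
force: [0.7, 0.1, -1.4]
width: 0.101
gripper_force: 60.0
clock: 23.17
position: [0.4074, -0.1721, 0.2244]
ee_rot: [0.18, 2.475, -0.065]
force: [-0.8, 0.4, -2.1]
width: 0.102
gripper_force: 60.0
[-0.47 -0.43  0.63  2.53  0.65  0.36  1.08]
turn [-0.0166 -0.0008 -0.0193] rows>= 0.4264839763199698 | shift after turn [-0.2861  0.4675  0.2155] | shift before [-0.2671  0.4859  0.1984] rows>= 5.662767173412979
```

```bash
python3 -m creep '[[-0.019,0.015,0.014,0,0,0],[-0.019,0.03,0.014,0,0,0],[-0.019,0.03,0.014,-0.005,0,-0.006],[-0.019,0.032,0.014,-0.006,0,-0.007],[-0.019,0.032,0.014,-0.006,0,-0.006],[-0.019,0.032,0.0145,0,0,0],[-0.019,0.032,0.0145,0,0,0],[-0.019,0.032,0.0145,0,0,0],[-0.019,0.032,0.0145,0,0,0],[-0.019,0.032,0.0145,0,0,0],[-0.019,0.032,0.0145,0,0,0],[-0.019,0.032,0.0145,0,0,0],[-0.019,0.032,0.0145,0,0,0],[-0.019,0.032,0.0145,0,0,0],[-0.019,0.032,0.0145,0,0,0],[0,0.02,0,0,0,0],[0,0,0,0,0,0],[0,0,0,0,0,0],[0,0,0,0,0,0]]'
python3 chk.py
python3 - <<'E'
from h import *
st,s,i=pickle.load(open("chk.pkl","rb")); M,x,y=Rt(np.radians(-5.3),np.radians(38)); D=np.array([.5803,-.0003,0])
print(st["joints"].round(2)); plan(st,D-.042*x+[0,0,.264]+.047*M[:,2],M)
h=cv2.cvtColor(i["frame"],cv2.COLOR_RGB2HSV); m=(h[...,0]>105)&(h[...,0]<130)&(h[...,1]>100)&(h[...,2]>50)
for c in(270,290,310,345,370): print(c,np.where(m[100:170,c])[0]+100)
for r in(134,138): xs=np.where(m[r])[0]; print(r,xs.min(),xs.max())
g=st["position"]-.047*R.from_rotvec(st["ee_rot"]).as_matrix()[:,2]; Z=np.array([0,0,1.])
for off in(-.013,-.009): print("level rim near pred",proj(i,[g+off*x-a*Z+q*.04*y for q in(-1,1) for a in(.066,.074)],st).round(1).tolist())
w=(h[...,1]<60)&(h[...,2]>120); print("white near rows",[(c,np.where(w[:130,c])[0][[0,-1]].tolist()) for c in(200,260,320,380,440) if w[:130,c].any()])
E
```

```text
clock: 24.75
position: [0.57, 0.003, 0.2265]
ee_rot: [0.118, 2.479, -0.039]
force: [-0.2, 0.1, -2.0]
width: 0.1
gripper_force: 60.0
pos [0.57   0.003  0.2265] force [-0.2  0.1 -2. ] tilt 37.8
scene blue 428 260 295 182 226
20 ............................................
34 ............................................
48 ............................................
62 ............................................
76 ............................................
90 ............................................
104 ............................................
118 ............................................
132 ............###################.............
146 ............###################.............
160 .............#......###.....##..............
174 .............##.....###.....##..............
188 .............##.....###.....#...............
202 ..............#.....###....##...............
216 ..............##....###....#................
230 ....................###.....................
[-0.51 -0.01  0.27  2.31  0.8   0.29  0.53]
turn [-0.0002 -0.0017 -0.0012] rows>= 0.0350221970312702 | shift after turn [ 0.0042 -0.0059 -0.0047] | shift before [ 0.0042 -0.0059 -0.0047] rows>= 0.08267452849870593
270 [128 129 130 131 132 133 134 135 136 137 138 139 140 141 142 143 144 145
 146 147 148]
290 [128 129 130 131 132 133 134 135 136 137 138 139 140 141 142 143 144 145
 146 147]
310 [128 129 130 131 132 133 134 135 136 137 138 139 140 141 142 143 144 145
 146 147]
345 [128 129 130 131 132 133 134 135 136 137 138 139 140 141 142 143 144 145
 146 147]
370 [128 129 130 131 132 133 134 135 136 137 138 139 140 141 142 143 144 145
 146 147]
134 247 395
138 246 395
level rim near pred [[248.1, 145.4], [250.0, 135.9], [390.3, 145.0], [388.5, 135.5]]
level rim near pred [[249.4, 150.6], [251.2, 141.1], [389.1, 150.2], [387.4, 140.7]]
white near rows [(260, [0, 127]), (320, [0, 127]), (380, [0, 127]), (440, [116, 129])]
```

Basket is level, square and centred over the dish within ~2 mm. Lowering to just above the rim, then checking.

```bash
python3 -m creep '[[0.0042,-0.006,-0.0045,0,-0.0015,0],[0.012,0,0.015,0,0,0],[0.0193,0,0.0246,0,0,0],[0.0193,0,0.0246,0,0,0],[0.0193,0,0.0246,0,0,0],[0.0193,0,0.0246,0,0,0],[0.0193,0,0.0246,0,0,0],[0.0193,0,0.0246,0,0,0],[0.0193,0,0.0246,0,0,0],[0,0,0,0,0,0],[0,0,0,0,0,0]]'
python3 chk.py | head -3
python3 - <<'E'
from h import *
st,s,i=pickle.load(open("chk.pkl","rb")); M,x,y=Rt(np.radians(-5.3),np.radians(38)); D=np.array([.5803,-.0003,0]); Z=np.array([0,0,1.])
plan(st,D-.042*x+[0,0,st["position"][2]+.037]+.047*M[:,2],M)
g=st["position"]-.047*R.from_rotvec(st["ee_rot"]).as_matrix()[:,2]; print("underside est",g[2]-.12)
h=cv2.cvtColor(i["frame"],cv2.COLOR_RGB2HSV); m=(h[...,0]>105)&(h[...,0]<130)&(h[...,1]>100)&(h[...,2]>50)
print("rim rows",[(np.where(m[90:170,c])[0]+90)[[0,-1]].tolist() for c in(290,345)],"cols",[np.where(m[r])[0][[0,-1]].tolist() for r in(134,140)])
w=(h[...,1]<70)&(h[...,2]>110)
print("white row runs",[(r,np.where(w[r,:560])[0][[0,-1]].tolist()) for r in range(0,125,15) if w[r,:560].any()])
# dish outer near edge + corner predictions
d=[D+a*x+b*y+.036*Z for a,b in((-.078,-.063),(-.078,.063))]; print("dish near corners pred",proj(i,d,st).round(0).tolist(),"basket rim pred",proj(i,[g-.013*x-.07*Z+q*.04*y for q in(-1,1)],st).round(0).tolist())
# scene: basket rim corners predicted and seen
c=g+.042*x; print("scene rim pred",proj(s,[c-.07*Z+a*.055*x+b*.04*y for a in(-1,1) for b in(-1,1)]).round(0).tolist(),"bar far end",proj(s,[c+.055*x]).round(0).tolist())
h=cv2.cvtColor(s["frame"],cv2.COLOR_RGB2HSV); m=(h[...,0]>105)&(h[...,0]<130)&(h[...,1]>130)&(h[...,2]>60)
for r in range(190,262,3): print(r,''.join('#' if m[r,k] else '.' for k in range(250,310)))
E
```

```text
clock: 25.77
position: [0.5677, -0.0006, 0.1437]
ee_rot: [0.12, 2.475, -0.044]
force: [-0.3, -0.2, -1.2]
width: 0.097
gripper_force: 60.0
pos [ 0.5677 -0.0006  0.1437] force [-0.3 -0.2 -1.2] tilt 38.0
scene blue 298 262 295 197 234
20 ............................................
turn [-0.0023  0.0003 -0.0012] rows>= 0.04342811911320251 | shift after turn [ 0.001   0.0036 -0.0007] | shift before [ 0.001   0.0035 -0.0007] rows>= 0.03621732924588418
underside est 0.060712407218221215
rim rows [[128, 147], [128, 147]] cols [[248, 394], [248, 394]]
white row runs [(15, [231, 410]), (30, [227, 415]), (45, [228, 414]), (60, [231, 411]), (75, [226, 407]), (90, [238, 404]), (105, [242, 401]), (120, [245, 398])]
dish near corners pred [[225.0, 35.0], [419.0, 34.0]] basket rim pred [[249.0, 140.0], [390.0, 140.0]]
scene rim pred [[272.0, 208.0], [294.0, 213.0], [262.0, 234.0], [285.0, 239.0]] bar far end [[272.0, 224.0]]
190 ............................................................
193 ............................................................
196 ..........................................
[... 683 characters left out ...]
....#.......###.............##....................
232 .............#........###............##.....................
235 .............#############..........##......................
238 .........................#########.##.......................
241 ............................................................
244 ............................................................
247 ............................................................
250 ............................................................
253 ............................................................
256 ............................................................
259 ............................................................
```

Rim corners in the scene view match the predictions to 1 px, and the basket is centred in the dish. Lowering gently.

```bash
python3 -m creep '[[0.0139,0.003,0.0177,0,0,0],[0.0139,0,0.0177,0,0,0],[0.0139,0,0.0177,0,0,0],[0.0123,0,0.0158,0,0,0],[0.0062,0,0.0079,0,0,0],[0.0062,0,0.0079,0,0,0],[0.0031,0,0.0039,0,0,0],[0,0,0,0,0,0],[0,0,0,0,0,0]]'; python3 -m creep '[[0.003,0,0.004,0,0,0],[0.0015,0,0.002,0,0,0],[0,0,0,0,0,0],[0,0,0,0,0,0]]'
```

```text
clock: 26.62
position: [0.5687, 0.0014, 0.0995]
ee_rot: [0.12, 2.473, -0.043]
force: [0.4, -0.1, -2.4]
width: 0.098
gripper_force: 60.0
clock: 26.95
position: [0.5685, 0.0015, 0.0961]
ee_rot: [0.12, 2.474, -0.043]
force: [0.5, 0.8, -1.4]
width: 0.101
gripper_force: 60.0
```

```bash
python3 -m creep '[[0.003,0,0.004,0,0,0],[0.0015,0,0.002,0,0,0],[0,0,0,0,0,0],[0,0,0,0,0,0]]'; python3 -m creep '[[0.002,0,0.0025,0,0,0],[0,0,0,0,0,0],[0,0,0,0,0,0]]'
```

```text
clock: 27.28
position: [0.5685, 0.0014, 0.093]
ee_rot: [0.12, 2.474, -0.043]
force: [-0.7, 0.8, -1.3]
width: 0.099
gripper_force: 60.0
clock: 27.53
position: [0.5686, 0.0015, 0.0918]
ee_rot: [0.12, 2.474, -0.043]
force: [1.2, 0.9, -0.9]
width: 0.103
gripper_force: 60.0
```

```bash
python3 -m creep '[[0.002,0,0.0025,0,0,0],[0,0,0,0,0,0],[0,0,0,0,0,0]]'; python3 -m creep '[[0.002,0,0.0025,0,0,0],[0,0,0,0,0,0],[0,0,0,0,0,0]]'
```

```text
clock: 27.78
position: [0.5688, 0.0015, 0.0912]
ee_rot: [0.12, 2.472, -0.043]
force: [-5.2, 0.4, 7.2]
width: 0.104
gripper_force: 60.0
clock: 28.03
position: [0.5689, 0.0015, 0.0912]
ee_rot: [0.119, 2.47, -0.043]
force: [-19.2, 1.2, 28.4]
width: 0.096
gripper_force: 60.0
```

Contact. Relieving the press, then opening.

```bash
python3 -m creep '[[-0.0025,0,-0.0032,0,0,0],[0,0,0,0,0,0],[0,0,0,0,0,0]]'; python3 -m creep '[[0,0,0,0,0,0],[0,0,0,0,0,0],[0,0,0,0,0,0],[0,0,0,0,0,0],[0,0,0,0,0,0]]' 0.3
python3 chk.py|head -2
```

```text
clock: 28.28
position: [0.5687, 0.0016, 0.0911]
ee_rot: [0.12, 2.473, -0.043]
force: [-5.6, 0.8, 8.9]
width: 0.098
gripper_force: 60.0
clock: 28.7
position: [0.5687, 0.0015, 0.0908]
ee_rot: [0.12, 2.474, -0.043]
force: [-0.9, 0.3, -0.3]
width: 0.342
gripper_force: 0.0
pos [0.5687 0.0015 0.0908] force [-0.9  0.3 -0.3] tilt 38.1
scene blue 221 268 295 207 234
```

Released. Withdrawing straight back along the tool axis, then checking dish and basket.

```bash
python3 -m creep '[[0,0,-0.02,0,0,0],[0,0,-0.04,0,0,0],[0,0,-0.06,0,0,0],[0,0,-0.08,0,0,0],[0,0,-0.08,0,0,0],[0,0,-0.08,0,0,0],[0,0,-0.06,0,0,0],[0,0,0,0,0,0],[0,0,0,0,0,0],[0,0,0,0,0,0]]'
python3 - <<'E'
from h import *
from cell import arm
st=arm.observe(); i=arm.get_image("wrist"); s=arm.get_image("scene"); t=arm.get_image("top")
M,x,y=Rt(np.radians(-5.3),np.radians(38)); D=np.array([.5803,-.0003,0]); Z=np.array([0,0,1.])
print(st["position"],st["force"])
h=cv2.cvtColor(s["frame"],cv2.COLOR_RGB2HSV); m=(h[...,0]>105)&(h[...,0]<130)&(h[...,1]>130)&(h[...,2]>60)
for r in range(196,270,3): print(r,''.join('#' if m[r,k] else '.' for k in range(250,310)))
print("flat rim pred",proj(s,[D+.058*Z+a*.055*x+b*.04*y for a in(-1,1) for b in(-1,1)]).round(0).tolist(),"bar",proj(s,[D+.132*Z+a*.055*x for a in(-1,1)]).round(0).tolist())
w=(h[...,1]<60)&(h[...,2]>120); w=big(w,(280,242),100); q=cv2.convexHull(rect(w).astype(np.int32)); print("white hull",cv2.approxPolyDP(q,2,True)[:,0].tolist(),"dish pred",proj(s,[D+.036*Z+a*.078*x+b*.063*y for a in(-1,1) for b in(-1,1)]).round(0).tolist())
h=cv2.cvtColor(i["frame"],cv2.COLOR_RGB2HSV)
g=(h[...,0]>45)&(h[...,0]<88)&(h[...,1]>80)&(h[...,2]>50); ys,xs=np.nonzero(g); print("green wrist",len(xs),xs.min(),xs.max(),ys.min(),ys.max())
try: matw(i,st)
except Exception as e: print(e)
E
```

```text
clock: 29.63
position: [0.5052, 0.0034, 0.1832]
ee_rot: [0.121, 2.458, -0.066]
force: [-0.1, -0.0, -0.2]
width: 0.355
gripper_force: 0.0
[0.50519579 0.00344082 0.18319094] [-0.06165042 -0.02128009 -0.24783233]
196 ............................................................
199 ............................................................
202 ............................................................
205 ............................................................
208 ................................####........................
211 ...............................#####........................
214 .............................#######........................
217 .............................#######........................
220 .......................#############........................
223 ......................##..####.....###########..............
226 .....................#...####..............###..............
229 ....................#...###...............###...............
232 ..................##...###................##................
235 .................##....###...............
[... 386 characters left out ...]
.......................
256 ............................................................
259 ............................................................
262 ............................................................
265 ............................................................
268 ............................................................
flat rim pred [[274.0, 217.0], [295.0, 222.0], [263.0, 242.0], [286.0, 248.0]] bar [[283.0, 207.0], [273.0, 233.0]]
white hull [[269, 216], [303, 223], [290, 263], [256, 254]] dish pred [[270.0, 215.0], [303.0, 222.0], [255.0, 250.0], [291.0, 258.0]]
green wrist 4756 238 416 43 180
zero-size array to reduction operation maximum which has no identity
```

The basket lies flat in the dish, with its rim corners within ~1–2 px of the prediction. One last check of the dish on the mat from the wrist view.

```bash
python3 - <<'E'
from h import *
from cell import arm
st=arm.observe(); i=arm.get_image("wrist")
h=cv2.cvtColor(i["frame"],cv2.COLOR_RGB2HSV); g=(h[...,0]>45)&(h[...,0]<88)&(h[...,1]>80)&(h[...,2]>50)
w=(h[...,1]<60)&(h[...,2]>110)
F=lambda uv,z: plane(i,uv,z,st)[:,:2]
cols=range(260,395,15)
mt=F([(c,np.where(g[:,c])[0].min()-.5) for c in cols],0)
print("mat near edge",mt[0].round(4),mt[-1].round(4),"yaw",np.degrees(np.polyfit(mt[:,1],mt[:,0],1)[0]))
wt=[(c,(np.where(w[:,c]&(np.arange(400)>np.where(g[:,c])[0].min()))[0]).min()-.5) for c in cols]
dt=F(wt,0); print("dish near bottom edge(z=0)",dt[0].round(4),dt[-1].round(4),wt[0],wt[-1],"yaw",np.degrees(np.polyfit(dt[:,1],dt[:,0],1)[0]))
for r in(90,110,130): 
    gx=np.where(g[r])[0]; wx=np.where(w[r,230:430])[0]+230; print(r,"green",gx.min(),gx.max(),"white",wx.min(),wx.max(),"mat y",F([(gx.min()-.5,r),(gx.max()+.5,r)],0)[:,1].round(4),"dish y(z=.036)",F([(wx.min()-.5,r),(wx.max()+.5,r)],.036)[:,1].round(4))
E
```

```text
mat near edge [ 0.4826 -0.0526] [0.4911 0.055 ] yaw 4.800968631507326
dish near bottom edge(z=0) [ 0.4968 -0.0563] [0.5075 0.0556] (260, np.float64(60.5)) (380, np.float64(60.5)) yaw 5.466618777217622
90 green 248 407 white 256 397 mat y [-0.0773  0.0843] dish y(z=.036) [-0.0574  0.068 ]
110 green 253 402 white 261 393 mat y [-0.079   0.0816] dish y(z=.036) [-0.0585  0.066 ]
130 green 258 398 white 265 390 mat y [-0.081   0.0797] dish y(z=.036) [-0.0608  0.0648]
```

```bash
python3 -c "
from cell import arm
print(arm.sign_off())"
```

```text
the job is handed in; nothing more can be done
None
```

The job is handed in at 29.8 s on the robot's clock: the white dish sits on the mat about 2 mm and 0.7° off centre by my measurements, with the blue basket flat inside it and released. The red basket was still in place when I checked it after lifting the blue one, and the arm was never sent near the lamp, jar, bottle or hammer.

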